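# Mix the sample jar that fits the imaging stand and slide it under the lens

### The job

One of the four white sample jars is the right size for the imaging stand: it sits closely inside the metal ring of the sliding carrier and is short enough to pass under the lens. Pick up that jar, mix it by tipping it over until its cap points well below level for a moment, then stand it upright in the ring, let go of it, and after that push the carrier fully home so that the jar ends under the lens. Leave the other jars and everything else on the bench where they are.

Things in the scene. Friction and masses are not known exactly. Their poses are not given: they have to be found in the camera images.
- jar_a: closed white plastic jar with grey screw cap, diameter 58 mm (cap 48 mm), 100 mm tall (body 72 mm, cap 28 mm), about 0.22 kg; origin at the centre of its underside, z up through the cap
- jar_b: look-alike jar, diameter 44 mm (cap 34 mm), 100 mm tall; origin at the centre of its underside, z up through the cap
- jar_c: look-alike jar, diameter 70 mm (cap 60 mm), 100 mm tall; origin at the centre of its underside, z up through the cap
- jar_d: look-alike jar, diameter 58 mm (cap 48 mm), 140 mm tall; origin at the centre of its underside, z up through the cap
- stand: white fixed imaging stand, 370 mm tall, with a sliding carrier. Origin on the bench straight below the dark lens (46 mm across, underside 135 mm above the bench); y runs along the rails from the lens towards the pulled-out carrier. Column at y = -115 to -175 mm; overhanging head 90 mm wide, reaching y = +35 mm, underside at 170 mm
- seat (a point): centre of the carrier's recess, on its floor (20 mm above the bench): a low metal ring, inner diameter 64 mm, outer 76 mm, standing 10 mm above this floor. The axes are those of the stand
- handle (a point): centre of the top edge of the carrier's upright metal grip: a blade 12 mm thick along the rails (stand's y), 36 mm wide across them, rising 50 mm from the carrier plate (top 70 mm above the bench); it stands 150 mm from the recess centre, on the side away from the lens
- carrier (a joint): position of the carrier on its rails in m: 0 fully pulled out, 0.14 fully home with the recess below the lens; grows as it moves along the stand's -y; light friction of a few N, stays where it is left
- slide_box: flat blue-grey slide box, 90 x 80 x 33 mm, bystander; origin under its centre
- dishes: two stacked clear dishes, 92 mm across, 34 mm tall, bystander; origin under the centre
- oil: small amber bottle with black cap, 36 mm across, 75 mm tall, bystander; origin under its centre
Things that resemble listed ones, but are neither listed nor needed, are in the scene too. Leave any black or purple look-alike of the jar_a alone.

How it is judged (in metres and radians):
On the way, in this order (a step that is already met when the one before it is completed fails the run):
1. the 58 mm wide, 100 mm tall jar is tipped until its cap points well below level (tilt over 2.0 rad) for 0.3 s (angle between jar_a's own z axis and vertical above 2 rad), for 0.3 s.
2. that jar stands upright on the floor of the carrier's ring, let go by the gripper, while the carrier is still out (joint below 0.10 m) (horizontal distance between jar_a and seat below 0.006 m and z of jar_a in the frame of seat below 0.004 m and angle between jar_a's own z axis and vertical below 0.06 rad and value of joint carrier below 0.1 m and contact force between jar_a and the fingers below 0.05 N), for 0.2 s.
At the end, for the whole second after the job is handed in: The 58 x 100 mm jar is upright (0.06 rad) in the ring (within 6 mm of its centre, under 4 mm above its floor), released, at rest; carrier home (joint over 0.133 m), jar within 14 mm of the lens axis. Others are untipped and within 30 mm of their starts (horizontal distance between jar_a and seat below 0.006 m and z of jar_a in the frame of seat below 0.004 m and angle between jar_a's own z axis and vertical below 0.06 rad and value of joint carrier above 0.133 m and horizontal distance between jar_a and stand below 0.014 m and linear speed of jar_a below 0.02 m/s and angular speed of jar_a below 0.3 rad/s and contact force between jar_a and the arm below 0.05 N and contact force between jar_a and the fingers below 0.05 N); the robot touches nothing.
It fails at once if another jar moved by more than 30 mm or tipped (distance of any of jar_b, jar_c, jar_d from where it was at the start of the episode above 0.03 m or angle between any of jar_b, jar_c, jar_d's own z axis and vertical above 0.5 rad).
It fails at once if a bystander moved by more than 30 mm or tipped (distance of any of slide_box, dishes, oil from where it was at the start of the episode above 0.03 m or angle between any of slide_box, dishes, oil's own z axis and vertical above 0.5 rad).
It also fails if it takes over 67 s, if anything falls off the work surface, if the arm or the gripper's body presses on something with over 40 N, if the wrist force passes 120 N, or if a joint passes its speed limit or range.

### The arm

A 6-joint arm with a two-finger parallel gripper is mounted at the origin on the work surface. World frame = base frame: x ahead of the robot, y to its left, z up, the work surface at z = 0. Lengths are in m, angles in degrees, forces in N, time in s.
With the tool pointing down it reaches from about 0.4 to 0.825 m from the base axis. Payload 7 kg.
Tool frame: the origin (TCP) lies midway between the tips of the shut fingers; the grasp point (between the pads) lies ctrl.grasp_offset behind it (ctrl.grasp_offset is the distance from the TCP to the grasp point, in m); z points along the fingers, y is the line along which they close (so a half turn about z gives the same grasp; the last joint's range is limited). The gripper opens to 88 mm and grips with 3 to 60 N. Pads are 19 mm wide; open, the fingers measure 130 mm over their backs; the gripper's body (78 mm by 193 mm) begins 47 mm behind the grasp point.
Start: joints at [86.465, 20.546, 0.682, 0, -70.136, -16.507], TCP at [0.231, 0.634, 0.227] pointing down, gripper open.
Joint ranges: [-176.03, 176.03], [-82.01, 121.73], [-58.28, 71.71], [-173.87, 95.51], [-174.79, -0.11], [-173.66, 173.66]. Speed limits (degrees/s): [136.94, 136.94, 172.46, 180, 180, 180].

### API

Orientations are given as [roll, pitch, yaw] about the fixed x, y, z axes, in that order (R = Rz(yaw) Ry(pitch) Rx(roll)).
In Python, from plant import ctrl gives the robot as it stands. The module is installed in compiled form; this text tells all that it offers.
- The arm moves only by the tool send_rows, never from a script. Its argument "increments" is a list that holds one entry, the list of rows, each a list of 4 numbers: the shift along the world's x, y, z normalised to -1 to 1, where 1 is 0.2 m, then the turn about the world's z normalised to -1 to 1, where 1 is 1.5 rad. In form: [[[x, y, z, roll], ...]]. A call has 1 to 12 rows; each row is the pose to reach, as a shift and turn from the pose commanded when the call began; what a row does not reach only later rows make up. A row lasts 1/8 s, in which the tool goes at most 62.5 mm and 10.7 degrees, less where a joint would pass 70% of its speed; a pose out of reach is approached as far as the arm can. A call with a number of a shift or a turn outside -1 to 1 is refused whole. A call with a gripper value outside its range is refused whole. "jaw" is the opening, from 0 (shut) to 1 (fully open), set as the call begins (left out, the last holds). The fingers move at their own pace and stop on an object; the grip force is fixed at half the most. Time passes only in rows, so rows that repeat a pose let the fingers close. It gives the time, the measured TCP pose, the force, the opening and the grip force at its end, in the units of the state.
- ctrl.get_obs(): the state, without advancing time (a new reading comes with each control period).
- ctrl.snapshot(name): name is "side" or "top" or "wrist"; returns the picture (480x640x3 uint8, red, green, blue); there is no depth.
- ctrl.calibration(name): a dict with "mtx" (3x3 intrinsics, pixels), "eye" and "attitude" of the camera in the world. Camera axes: x right, y up, looking along -z (the intrinsics and any distortion apply to the point x, -y, -z); pixel columns grow to the right and rows downward; lengths in m; the calibration is good to about 2 mm. A picture is of the moment at which its call begins: read the wrist's pose just before it. calibration takes no time and is no camera call; for the wrist camera it gives the pose at the moment of the call.
- ctrl.close_job(): hands the job in; it is judged then, once.
Trained networks look in the newest picture that a camera, given by its name, has taken for a name from the list of things; names that differ only in an ending like _2 or _b are one class to them, and where a whole thing is asked for, a point or a joint stands for the part that bears it (a point fixed in the world has none). Each returns a list of dicts, best first, with "conf" (0 to 1); they miss things now and then, are a little off and sometimes report something else, mostly with a low value. They report only what shows in the picture. A call takes as long as a camera call. They do not tell look-alikes from the thing itself.
- ctrl.trace(thing, camera): "mask" (480x640 bool, what is visible of it) and "bbox" ([left, top, right, bottom] in pixels, round what is visible of it).
- ctrl.spot_point(thing, camera): "pixel" ([row, column] in pixels: a listed point, or the origin of a listed thing).
The state is a dict: "clock": time; "joint_pos": joint angles; "qvel": joint speeds; "tau": joint torques, N m; "tool_pos": TCP position; "orientation": TCP orientation; "force": force on the tool from outside, world axes, zero at the start; "moment": the same for the moment, N m; "opening": finger opening in m; "gripper_force": force on a finger pad.
Only numpy, scipy, OpenCV 4.12 (cv2) and the standard library are available. Lean on these libraries where they do the work, as an engineer would, in place of code of your own. Each camera call takes 0.05 s, during which the arm holds its last target. There are 200 camera calls.

## Working session

There is one attempt and no reset: what is moved stays moved. The work goes in short steps, Python scripts to look and compute and a tool call to move; the robot and the scene stay as the last step left them, time stands still between calls to the robot, and variables do not carry over. Pictures are saved under pics/ and viewed, at most 10 in all, crops included, and the job is handed in when it is done.

Besides the shell and the picture viewer there is one more tool, called after "Request:" as name(argument=value, ...), one argument or row to a line, values as JSON. send_rows: Moves the arm, as the interface text tells. Its arguments: {"type":"object","properties":{"increments":{"type":"array"},"jaw":{"type":"number"}},"required":["increments"]}

```bash
mkdir -p pics && cat > h.py <<'E'
import numpy as np, cv2
from plant import ctrl
def snap(c,name=None):
    im=ctrl.snapshot(c)
    if name: cv2.imwrite(f'pics/{name}.png',im[:,:,::-1])
    return im
def cam(c):
    k=ctrl.calibration(c); return {a:(np.array(b,float) if not isinstance(b,dict) else b) for a,b in k.items()}
def att(a):
    a=np.array(a,float)
    if a.shape==(3,3): return a
    from scipy.spatial.transform import Rotation as R
    return R.from_euler('xyz',a,degrees=True).as_matrix()
def ray(k,row,col):
    d=np.linalg.inv(k['mtx'])@[col,row,1.]; d=np.array([d[0],-d[1],-d[2]])
    return att(k['attitude'])@d
def onz(k,row,col,z):
    d=ray(k,row,col); e=k['eye']; return e+d*(z-e[2])/d[2]
def proj(k,p):
    c=att(k['attitude']).T@(np.array(p)-k['eye']); c=np.array([c[0],-c[1],-c[2]]); u=k['mtx']@c; return u[1]/u[2],u[0]/u[2]
E
python3 - <<'E'
from h import *
print(ctrl.get_obs()); print(ctrl.grasp_offset)
for c in('side','top','wrist'):print(c,ctrl.calibration(c))
im=[snap(c,c+'0') for c in('top','side')]
for c in('top','side'):
  k=cam(c)
  for t in('jar_a','stand','slide_box','dishes','oil','handle'):
    for r in ctrl.trace(t,c): print(c,t,round(r['conf'],2),[int(v) for v in r['bbox']])
  for t in('jar_a','seat','handle','stand'):
    for r in ctrl.spot_point(t,c): print(c,t,round(r['conf'],2),np.round(r['pixel'],1),onz(k,*r['pixel'],{'seat':.02,'handle':.07}.get(t,0)).round(3))
E
```

```text
{'clock': 0.0, 'joint_pos': array([ 8.64648310e+01,  2.05927822e+01,  6.32913309e-01, -1.96590905e-02,
       -7.01344446e+01, -1.65067187e+01]), 'qvel': array([-0.07594311,  0.02256456,  0.0790837 ,  0.09364545,  0.04387887,
        0.0454896 ]), 'tau': array([ 2.01142997e-03, -5.82726932e+01,  2.93052131e+01,  6.99669465e+00,
        7.07954750e-03, -1.52750772e-04]), 'tool_pos': array([0.23118985, 0.63365502, 0.22560238]), 'orientation': array([ 1.79904322e+02, -9.08073984e-03, -2.00485757e+01]), 'force': array([-0.17831198, -0.40884808,  0.15073895]), 'moment': array([0.03191925, 0.0597607 , 0.00878804]), 'gripper_force': 0.0, 'opening': 0.08767119896230918}
0.0188
side {'mtx': array([[571.76510231,   0.        , 327.7379903 ],
       [  0.        , 571.76510231, 238.59928179],
       [  0.        ,   0.        ,   1.        ]]), 'eye': array([ 0.34903451, -0.65938902,  0.89198561]), 'attitude': array([ 41.74410909,  -0.10831564, -13.85313591])}
top {'mtx': array([[608.43384033,   0.        , 315.84355519],
       [  0.        , 608.43384033, 240.55957178],
       [  0.        , 
[... 1632 characters left out ...]
side stand 0.55 [276, 297, 549, 480]
side slide_box 0.68 [384, 187, 406, 234]
side slide_box 0.65 [219, 226, 269, 273]
side dishes 0.8 [381, 159, 427, 196]
side oil 0.81 [435, 245, 455, 277]
side jar_a 0.95 [225.2 392.7] [0.685 0.117 0.   ]
side jar_a 0.88 [169.9 216.9] [0.341 0.384 0.   ]
side jar_a 0.83 [225.4 312.1] [ 0.518  0.158 -0.   ]
side jar_a 0.8 [185.5 256.4] [0.422 0.309 0.   ]
side jar_a 0.78 [186.  334.2] [0.594 0.265 0.   ]
side jar_a 0.68 [157.4 258.9] [0.444 0.405 0.   ]
side jar_a 0.65 [215.9 193.7] [0.275 0.246 0.   ]
side seat 0.81 [380.4 348.3] [ 0.494 -0.221  0.02 ]
side handle 0.68 [298.2 310.1] [ 0.462 -0.077  0.07 ]
side stand 0.6 [460.6 387.5] [ 0.521 -0.358  0.   ]
```

```bash
python3 - <<'E'
import cv2
a=cv2.imread('pics/top0.png');b=cv2.imread('pics/side0.png')
cv2.imwrite('pics/v1.png',a)
c=cv2.resize(b[100:480,150:560],None,fx=1.57,fy=1.57,interpolation=cv2.INTER_CUBIC)
cv2.imwrite('pics/v2.png',c);print(c.shape)
E
```

```text
(597, 644, 3)
```

View pics/v1.png

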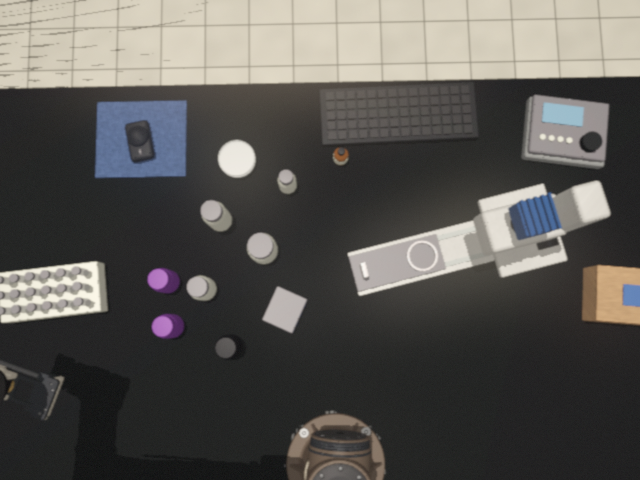

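View pics/v2.png

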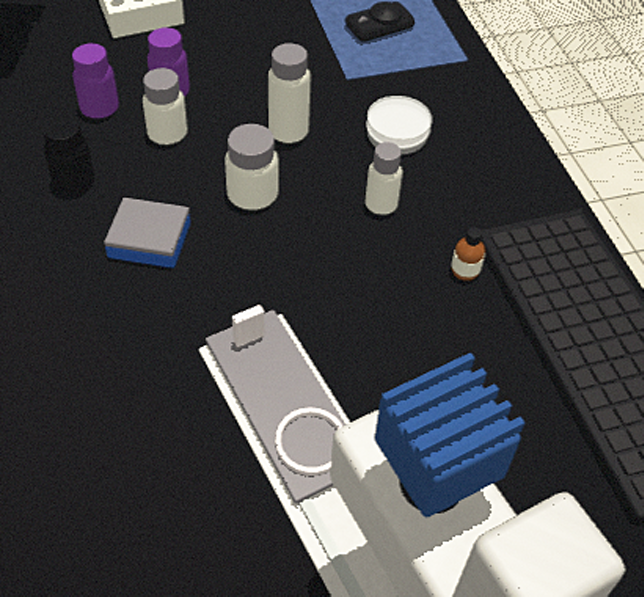

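Top view: the white jars are at (row, col) (290,202) jar_a-like, (215,216) tall, (248,262) wide and (182,287) narrow. The lookalikes are purple at (281,163) and (326,168), and black at (348,226). The stand has its ring at (256,422), its handle at (270,365), and the blue-finned head at the right. The side view agrees. By description I choose the jar at (290,202), at about (0.424, 0.312).

The tool always points down, so I'll tip the jar by pivoting it in the pads against the carrier's grip blade, pushing across the rails where it is rigid.

Request:
send_rows(
  increments=[
    [[0.3,-0.3,0,-0.11],[0.6,-0.6,0,-0.23],[0.9,-0.9,0,-0.34],[0.96,-1,0,-0.46],[0.96,-1,0,-0.57],[0.96,-1,0,-0.69],[0.96,-1,0,-0.81],[0.96,-1,0,-0.81]],
  ],
  jaw=1,
)

```text
clock: 2.1
tool_pos: [0.4235, 0.434, 0.2267]
orientation: [-180.0, 0.0, -89.6]
force: [-0.3, 0.9, -0.1]
opening: 0.0876
gripper_force: 0.0
```

```bash
cat >> h.py <<'E'
def tri(cams,pix):
    A=np.zeros((3,3));b=np.zeros(3)
    for k,p in zip(cams,pix):
        d=ray(k,*p);d/=np.linalg.norm(d);M=np.eye(3)-np.outer(d,d);A+=M;b+=M@k['eye']
    return np.linalg.solve(A,b)
E
python3 - <<'E'
from h import *
o=ctrl.get_obs();print(o['clock'],o['joint_pos'].round(1),o['tool_pos'].round(4),o['orientation'].round(2))
T,S=cam('top'),cam('side')
for n,a,b in(('jar',(286.8,204.2),(185.5,256.4)),('seat',(253.2,422.5),(380.4,348.3)),('handle',(269.4,365.2),(298.2,310.1)),('stand',(237.6,470.1),(460.6,387.5))):print(n,tri([T,S],[a,b]).round(4))
k=cam('wrist');im=snap('wrist','w1')
for r in ctrl.trace('jar_a','wrist'): print(round(r['conf'],2),[int(v) for v in r['bbox']])
for r in ctrl.spot_point('jar_a','wrist'): print(round(r['conf'],2),np.round(r['pixel']),onz(k,*r['pixel'],0).round(4))
print(proj(k,[.4235,.3125,0]),proj(k,[.4235,.3125,.1]))
E
```

```text
2.1 [ 64.1  14.1  -8.4   0.  -67.5 -63.7] [0.4235 0.434  0.2267] [-1.80e+02  1.00e-02 -8.96e+01]
jar [ 0.4241  0.3174 -0.0076]
seat [ 0.4943 -0.2248  0.0268]
handle [ 0.4581 -0.0797  0.0739]
stand [ 0.5304 -0.3532 -0.0145]
0.97 [282, 9, 364, 106]
0.84 [258, 148, 334, 228]
0.79 [461, 1, 543, 24]
0.63 [389, 133, 490, 213]
0.61 [0, 0, 151, 60]
0.88 [166. 421.] [0.3346 0.396  0.    ]
0.83 [178. 296.] [0.4488 0.4079 0.    ]
0.77 [ 21. 116.] [0.5974 0.279  0.    ]
0.75 [ 71. 322.] [0.4251 0.3167 0.    ]
(np.float64(65.99908685507434), np.float64(324.12205798678826)) (np.float64(42.89596981711902), np.float64(324.89156707490906))
```

```bash
python3 - <<'E'
import cv2
a=cv2.imread('pics/w1.png')[0:240,120:560];cv2.imwrite('pics/v3.png',cv2.resize(a,None,fx=1.8,fy=1.8,interpolation=cv2.INTER_CUBIC))
E
```

```text
(no output)
```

View pics/v3.png

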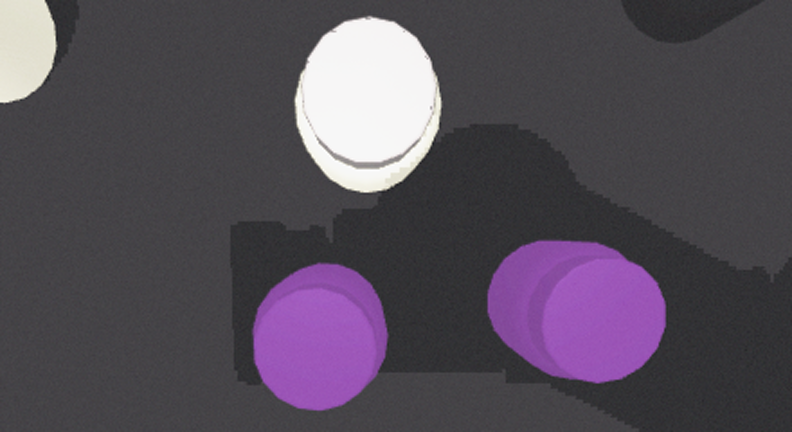

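The crop shows the white jar with its cap at crop (368,90), full picture (50,325), the two purple lookalikes at (178,296) and (166,421), and the tall jar at the left edge. The choice holds, at about (0.424, 0.317). Moving above it.

Request:
send_rows(
  increments=[
    [[0,-0.3,-0.1,0],[0,-0.585,-0.2,0],[0,-0.585,-0.2,0]],
  ],
)

```text
clock: 2.62
tool_pos: [0.422, 0.3131, 0.1853]
orientation: [179.9, -0.1, -89.6]
force: [0.3, -0.3, -0.2]
opening: 0.0876
gripper_force: 0.0
```

```bash
python3 - <<'E'
from h import *
o=ctrl.get_obs();print(o['clock'],o['tool_pos'].round(4),o['orientation'].round(2))
k=cam('wrist');im=snap('wrist','w2')
t=o['tool_pos'][:2]
for r in ctrl.trace('jar_a','wrist'):
  m=r['mask'].astype(np.uint8);ys,xs=np.where(m);print(round(r['conf'],2),[int(v) for v in r['bbox']],ys.mean(),xs.mean())
  # cap circle: bright cap top
  l,tp,rr,b=[int(v) for v in r['bbox']]
for r in ctrl.spot_point('jar_a','wrist'): print(round(r['conf'],2),np.round(r['pixel']),onz(k,*r['pixel'],0).round(4))
g=cv2.cvtColor(im,cv2.COLOR_RGB2GRAY)
for z,rad in((.1,.024),(0.072,.029)):
  c=proj(k,[.424,.317,z]);print(z,np.round(c,1))
# cap-top: brightest near-white pixels
m=((im.min(2)>225)).astype(np.uint8);n,lab,st,ce=cv2.connectedComponentsWithStats(m)
for i in np.argsort(-st[1:,4])[:4]+1: print(st[i],ce[i],onz(k,ce[i][1],ce[i][0],.1).round(4))
cv2.imwrite('pics/v4.png',im[:,:,::-1])
E
```

```text
2.625 [0.422  0.3131 0.1853] [ 1.7987e+02 -1.3000e-01 -8.9630e+01]
0.96 [460, 95, 611, 188] 140.77396319692392 536.8259635631237
0.89 [0, 138, 142, 243] 181.84799596672548 62.79690782287203
0.84 [280, 187, 363, 290] 238.22772277227722 320.57485748574857
0.82 [386, 280, 460, 400] 332.90791896869246 421.69576427255987
0.61 [251, 289, 330, 410] 353.8176919622811 293.3277952402335
0.59 [93, 0, 242, 77] 30.680338777979433 176.86557773744707
0.85 [ 24. 199.] [0.5152 0.168  0.    ]
0.75 [319. 294.] [0.4465 0.4077 0.    ]
0.59 [309. 421.] [0.3337 0.3972 0.    ]
0.57 [220. 319.] [0.4247 0.3162 0.    ]
0.56 [174. 111.] [0.5945 0.2791 0.    ]
0.1 [255.2 319.7]
0.072 [243.1 319.8]
[  90    0  105   42 3251] [144.23254383  16.98492771] [0.5168 0.1871 0.1   ]
[ 125    0   96   74 1625] [184.49784615  49.38646154] [0.497  0.2026 0.1   ]
[  0 169  20  72 979] [  7.38917263 205.71195097] [0.6077 0.2879 0.1   ]
[290 273  62  16 695] [319.88057554 279.41870504] [0.4238 0.3326 0.1   ]
```

View pics/v4.png

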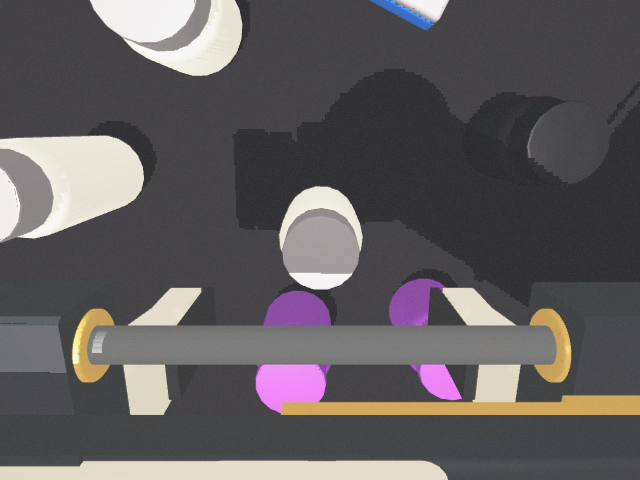

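The jar is centred between the open fingers in x: cap at pixel (250,321), fingers at columns 165 and 475. That puts its centre near (0.4235, 0.315). Descending and closing.

Request:
send_rows(
  increments=[
    [[0,-0.01,-0.2,0],[0,-0.01,-0.4,0],[0,-0.01,-0.55,0],[0,-0.01,-0.65,0],[0,-0.01,-0.71,0],[0,-0.01,-0.71,0]],
  ],
)

```text
clock: 3.52
tool_pos: [0.4233, 0.3156, 0.0441]
orientation: [180.0, -0.1, -89.6]
force: [0.7, -0.6, 0.9]
opening: 0.0876
gripper_force: 0.0
```

Request:
send_rows(
  increments=[
    [[0,0,0,0],[0,0,0,0],[0,0,0,0],[0,0,0,0],[0,0,0,0]],
  ],
  jaw=0,
)

```text
clock: 4.15
tool_pos: [0.4234, 0.3153, 0.045]
orientation: [-180.0, 0.0, -89.7]
force: [-1.7, -0.6, 6.0]
opening: 0.057
gripper_force: 30.0
```

Request:
send_rows(
  increments=[
    [[0,0,0.25,0],[0,0,0.5,0],[0,0,0.78,0],[0,-0.3,0.78,-0.11],[0,-0.6,0.78,-0.23],[0,-0.9,0.78,-0.34],[0,-1,0.78,-0.46],[0,-1,0.78,-0.57],[0,-1,0.78,-0.69],[0,-1,0.78,-0.8],[0,-1,0.78,-0.885]],
  ],
)

```text
clock: 5.52
tool_pos: [0.4229, 0.1148, 0.2001]
orientation: [-180.0, -0.0, -166.0]
force: [-0.7, -0.6, -2.2]
opening: 0.0571
gripper_force: 30.0
```

Request:
send_rows(
  increments=[
    [[0,-0.2,0,0],[0,-0.4,0,0],[0,-0.6,0,0],[0,-0.8,0,0],[0,-0.8,0,0],[0,-0.8,0,0]],
  ],
)

```text
clock: 6.28
tool_pos: [0.4231, -0.045, 0.2003]
orientation: [180.0, -0.0, -165.8]
force: [-0.6, -0.5, -1.9]
opening: 0.0569
gripper_force: 30.0
```

```bash
python3 - <<'E'
from h import *
o=ctrl.get_obs();print(o['clock'],o['joint_pos'].round(1),o['tool_pos'].round(4),o['orientation'].round(2),o['force'].round(1),o['opening'],o['gripper_force'])
k=cam('wrist');im=snap('wrist','w3')
for t,z in(('handle',.07),('seat',.02)):
  for r in ctrl.spot_point(t,'wrist'): print(t,round(r['conf'],2),np.round(r['pixel'],1),onz(k,*r['pixel'],z).round(4))
print(proj(k,[.458,-.079,.07]))
cv2.imwrite('pics/v5.png',im[:,:,::-1])
E
```

```text
6.275 [ 20.7  -2.6 -31.1  -0.  -61.5 -96.5] [ 0.4231 -0.045   0.2003] [ 1.7999e+02 -2.0000e-02 -1.6578e+02] [-0.6 -0.5 -1.9] 0.05690641929535507 29.999573207460344
handle 0.82 [266. 267.] [ 0.458  -0.0757  0.07  ]
seat 0.59 [243.4  97. ] [ 0.4916 -0.2208  0.02  ]
(np.float64(264.9880872883215), np.float64(262.55909444823146))
```

View pics/v5.png

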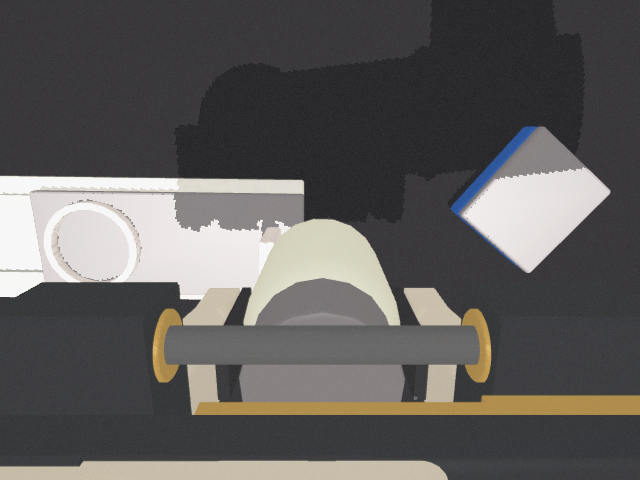

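The picture shows the jar held upright between the pads at (300,320), with the ring at (242,92) and the handle at (240,268), just past the jar; the slide box is clear on the right. Going to the near side of the blade, then lowering.

Request:
send_rows(
  increments=[
    [[-0.115,-0.235,0,0],[-0.115,-0.235,-0.15,0],[-0.115,-0.235,-0.35,0],[-0.115,-0.235,-0.535,0],[-0.115,-0.235,-0.535,0]],
  ],
)

```text
clock: 7.05
tool_pos: [0.3985, -0.0918, 0.0918]
orientation: [180.0, -0.3, -165.7]
force: [-0.1, -0.4, -1.5]
opening: 0.057
gripper_force: 30.0
```

Request:
send_rows(
  increments=[
    [[0.05,0.012,0,0],[0.1,0.025,0,0],[0.145,0.037,0,0],[0.195,0.049,0,0],[0.24,0.061,0,0],[0.24,0.061,0,0]],
  ],
)

```text
clock: 7.8
tool_pos: [0.4496, -0.0794, 0.0951]
orientation: [-180.0, 0.1, -165.7]
force: [-3.8, 0.3, 6.2]
opening: 0.057
gripper_force: 30.0
```

```bash
python3 - <<'E'
from h import *
o=ctrl.get_obs();print(o['clock'],o['tool_pos'].round(4),o['force'].round(1),o['moment'].round(2))
im=snap('side','s1')
cv2.imwrite('pics/v6.png',cv2.resize(im[200:400,200:440][:,:,::-1],None,fx=2.5,fy=2.5,interpolation=cv2.INTER_CUBIC))
E
```

```text
7.8 [ 0.4496 -0.0794  0.0951] [-3.8  0.3  6.2] [0.27 1.38 0.01]
```

View pics/v6.png

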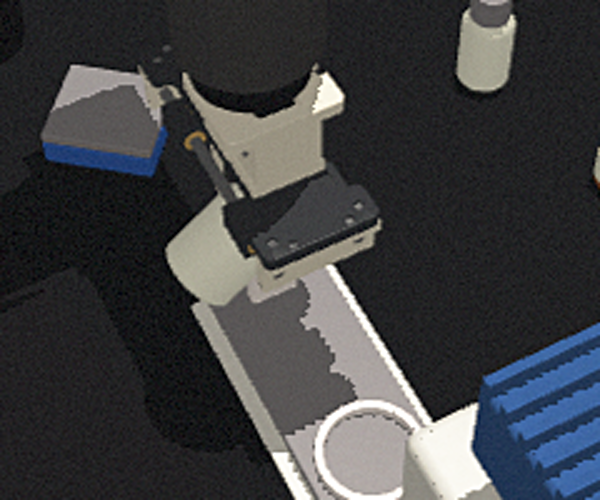

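The picture shows the jar pivoting in the pads as planned, tilted about 50° with its base at (255,210) lifted back over the blade's edge. Continuing over the top until it lies level, then beyond.

Request:
send_rows(
  increments=[
    [[0.05,0.012,0,0],[0.1,0.025,0,0],[0.145,0.037,0,0],[0.17,0.043,-0.03,0],[0.195,0.049,-0.055,0],[0.24,0.061,-0.055,0],[0.29,0.073,-0.055,0],[0.34,0.086,-0.055,0],[0.368,0.093,-0.055,0],[0.368,0.093,-0.055,0]],
  ],
)

```text
clock: 9.1
tool_pos: [0.5229, -0.0608, 0.0826]
orientation: [-180.0, 0.1, -165.7]
force: [0.9, 0.6, 0.1]
opening: 0.0568
gripper_force: 30.0
```

Request:
send_rows(
  increments=[
    [[0.03,0.007,-0.04,0],[0.048,0.012,-0.08,0],[0.055,0.014,-0.115,0],[0.058,0.015,-0.15,0],[0.058,0.015,-0.18,0],[0.058,0.015,-0.18,0],[0.058,0.015,-0.18,0],[0.058,0.015,-0.18,0],[0.058,0.015,-0.18,0]],
  ],
)

```text
clock: 10.22
tool_pos: [0.5338, -0.058, 0.0468]
orientation: [180.0, 0.0, -165.7]
force: [1.1, 1.2, -0.0]
opening: 0.057
gripper_force: 30.0
```

```bash
python3 - <<'E'
from h import *
o=ctrl.get_obs();print(o['clock'],o['tool_pos'].round(4),o['force'].round(1),o['moment'].round(2))
im=snap('side','s2')
cv2.imwrite('pics/v7.png',cv2.resize(im[180:380,220:460][:,:,::-1],None,fx=2.5,fy=2.5,interpolation=cv2.INTER_CUBIC))
E
```

```text
10.225 [ 0.5338 -0.058   0.0468] [ 1.1  1.2 -0. ] [ 0.19 -0.71  0.04]
```

View pics/v7.png

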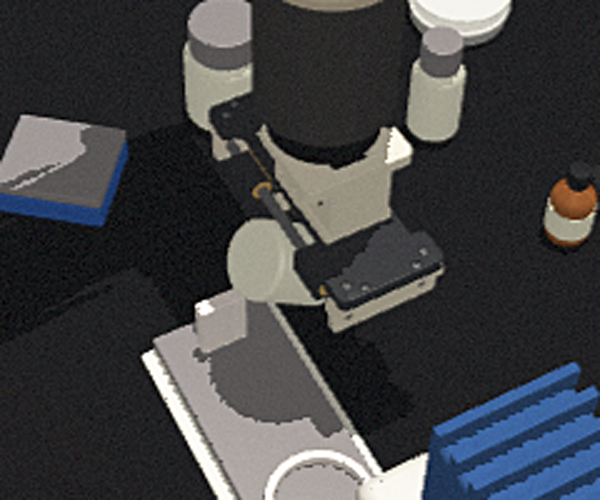

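The picture shows the jar's underside facing up and back at crop (258,258), so the cap points down on the far side of the blade. I'll check the angle against predicted outlines.

```bash
cat >> h.py <<'E'
U=np.array([.9696,.2446,0]);V=np.array([-.2446,.9696,0]);Z=np.array([0,0,1.])
def circ(k,piv,th,s,r,n=72):
    t=np.radians(th);d=np.sin(t)*U+np.cos(t)*Z;nn=np.cos(t)*U-np.sin(t)*Z
    a=np.linspace(0,2*np.pi,n);return np.array([proj(k,piv+s*d+r*(np.cos(x)*nn+np.sin(x)*V)) for x in a])
E
python3 - <<'E'
from h import *
o=ctrl.get_obs();p=o['tool_pos']+[0,0,.0188];k=cam('side')
for th in(105,110,115,120,125,130):
  c=circ(k,p,th,-.064,.029);print(th,c.min(0).round(1),c.max(0).round(1), np.round(cv2.fitEllipse(c.astype(np.float32))[1],1))
im=cv2.imread('pics/s2.png');hsv=cv2.cvtColor(im,cv2.COLOR_BGR2HSV)
sub=im[255:310,300:350].astype(int)
print(sub[:,:,1][10:50:4,5:45:2])
E
```

```text
105 [274.9 307.7] [307.4 324.5] [15.3 33.2]
110 [272.5 307.9] [305.5 326. ] [17.4 33.3]
115 [270.1 308.2] [303.4 327.8] [19.3 33.4]
120 [267.8 308.7] [301.2 329.9] [21.2 33.5]
125 [265.5 309.4] [299.  332.2] [22.8 33.6]
130 [263.2 310.3] [296.7 334.8] [24.3 33.6]
[[ 22  24  18  22  28  13  26  36  39  29  33  26  65  66  73  24  49  26
  112 146]
 [ 14  22  12  22  21  11  65 167 169 165 169 166 161 121  65  68 149 133
   40  21]
 [ 13   9  16  24  29 172 167 164 168 166 161 161 166 168 169  61  63 106
  162 110]
 [  8  20  19  38 174 163 161 163 166 166 162 164 162 177 169 169  66  69
   59 146]
 [ 15  21   8 160 161 165 167 160 161 166 166 164 166 167 177 165 103  30
   39  30]
 [  7  24  18 164 168 161 164 161 161 165 163 164 165 171 184 171  87  31
   25  36]
 [ 25  24  26 124 171 167 164 166 165 165 166 166 163 177 169 164 171  46
   32  39]
 [ 23  24  17  10 161 165 166 163 163 161 164 170 172 172 165 164 158 171
   92  32]
 [  5  62 163 161 154 153 166 160 164 162 167 170 160 155 155 161 156 160
  161 177]
 [153 156 155 161 153 158 158  84  84  83  82 148 156  51  63  95 122 126
  165 166]]
```

The fit gives about 120–125° (2.1 rad or more). I'll press a touch more and hold, for margin, then set the cap side down on the bench beyond the rails to bring it back to level.

Request:
send_rows(
  increments=[
    [[0,0,-0.01,0],[0,0,-0.01,0],[0,0,-0.01,0],[0,0,-0.01,0]],
  ],
)

```text
clock: 10.78
tool_pos: [0.5336, -0.0581, 0.0446]
orientation: [-180.0, 0.0, -165.7]
force: [1.5, 0.2, 1.4]
opening: 0.057
gripper_force: 30.0
```

Request:
send_rows(
  increments=[
    [[0,0,0.08,0],[0.1,0.025,0.08,0],[0.2,0.05,0.05,0],[0.27,0.069,0,0],[0.27,0.069,-0.05,0],[0.27,0.069,-0.09,0],[0.27,0.069,-0.12,0],[0.27,0.069,-0.14,0],[0.27,0.069,-0.155,0],[0.27,0.069,-0.165,0],[0.27,0.069,-0.165,0]],
  ],
)

```text
clock: 12.15
tool_pos: [0.586, -0.0452, 0.0122]
orientation: [-180.0, -0.1, -165.7]
force: [-4.4, -1.7, 7.5]
opening: 0.0561
gripper_force: 30.0
```

Request:
send_rows(
  increments=[
    [[0,0,-0.012,0],[0,0,-0.012,0]],
  ],
)

```text
clock: 12.4
tool_pos: [0.5862, -0.0449, 0.0093]
orientation: [-180.0, -0.1, -165.7]
force: [-4.0, -1.0, 5.1]
opening: 0.0561
gripper_force: 30.0
```

```bash
python3 - <<'E'
from h import *
o=ctrl.get_obs();p=o['tool_pos']+[0,0,.0188];k=cam('side');print(o['tool_pos'].round(4),o['force'].round(1),o['opening'])
for th in(85,90,95,100,105,110):
  c=circ(k,p,th,-.064,.029);print(th,c.min(0).round(1),c.max(0).round(1))
im=snap('side','s3')
c=proj(k,p-.064*U);r0,c0=int(c[0])-30,int(c[1])-30;print(r0,c0)
print(im[r0:r0+60:3,c0:c0+60:3,1])
E
```

```text
[ 0.5862 -0.0449  0.0093] [-4.  -1.   5.1] 0.05614382185086778
85 [285.6 333.8] [313.9 349. ]
90 [283.5 333.8] [312.6 349. ]
95 [281.3 333.8] [311.1 349.3]
100 [279.  333.9] [309.5 350.1]
105 [276.7 334.1] [307.8 351.3]
110 [274.4 334.3] [305.9 352.8]
268 311
[[ 24   6  23  23  19  14  21  23  24  15  25  19  23  22  15  68  70  24
   72  81]
 [ 19  24  21  22  21  20  22  18  19  21  24  17  33  25  12 154  68  65
  126  42]
 [ 20  23  16  25  22  22  27  22  15  24  22  25  27  15  65 146 161  67
  100 172]
 [ 21  15  20  17  23  31  26  23  19   7   4  77 157 157 155 158 160 105
   64 167]
 [ 22  16  16  12  31  27  16  28  74 163 161 162 158 160 161 163 165 170
   79  38]
 [ 25  19   7  17  16  12  18  18 167 158 166 162 162 168 161 169 170 172
   18  32]
 [ 34  24   9  14  27  17  23   0 157 156 155 171 166 167 166 169 168 179
   19  40]
 [ 34  22  25  24  19  17  27  37 159 160 156 161 170 166 166 166 168 173
   44  34]
 [ 35  35  12  33  20  12  18   4 156 155 157 155 169 167 170 174 167 166
  180  20]
 [  0 255  58  23  23  24  21  11 162 157 156 160 174 169 171 170 167 170
 
[... 160 characters left out ...]
 166 159
  164 162]
 [148 153 155 156 161 159 151  74  20 162 161 158 162 169 157 159 169 105
   28  20]
 [153 155 153 159 162 159 165 159  13   9 162 156 166 164 116  24  18  20
   12  24]
 [155 155 152 158 164 156 157 126 137  17  17  42  36  20  22  21  31  21
   29  20]
 [149 159 152 158 157 158 160  74 155  38  26  20  14  17  14  27  16  28
   18  20]
 [156  98 147 163 162 161 161 101  83 165  12  15  18  29  15  20  16  19
   20  27]
 [ 72 167 159 162 159 160 159 172  82  97 108  20  16  15  19   9  20  26
   18  16]
 [160 160 164 163 161 160 159 159 101  81 164  31  30  21  22  26  30  15
   10  14]
 [162 158 159 159 164 160 162 162 164  70  79 160  13  24  21  32  22  29
   20  19]]
```

Level again, about 95–100°. Now lift and push the base's lower edge against the blade's far side to start righting it.

Request:
send_rows(
  increments=[
    [[0,0,0.15,0],[0,0,0.29,0],[-0.09,-0.022,0.29,0],[-0.179,-0.045,0.29,0],[-0.204,-0.051,0.29,0],[-0.228,-0.057,0.29,0],[-0.252,-0.064,0.29,0],[-0.252,-0.064,0.29,0]],
  ],
)

```text
clock: 13.45
tool_pos: [0.537, -0.0571, 0.067]
orientation: [180.0, -0.0, -165.7]
force: [0.2, 0.6, -2.9]
opening: 0.0566
gripper_force: 30.0
```

```bash
python3 - <<'E'
from h import *
o=ctrl.get_obs();p=o['tool_pos']+[0,0,.0188];k=cam('side');print(o['tool_pos'].round(4),o['force'].round(1),((p-[.458,-.0775,0])@U*1000).round(1))
for th in(70,80,85,90,95,100):
  c=circ(k,p,th,-.064,.029);print(th,c.min(0).round(1),c.max(0).round(1))
im=snap('side','s4')
cv2.imwrite('pics/v8.png',cv2.resize(im[180:380,220:460][:,:,::-1],None,fx=2.5,fy=2.5,interpolation=cv2.INTER_CUBIC))
E
```

```text
[ 0.537  -0.0571  0.067 ] [ 0.2  0.6 -2.9] 81.6
70 [282.6 309.5] [309.8 327.6]
80 [278.6 309.1] [307.7 325.1]
85 [276.5 309. ] [306.4 324.5]
90 [274.2 309. ] [305.  324.2]
95 [271.8 309. ] [303.4 324.4]
100 [269.4 309.1] [301.7 325.1]
```

View pics/v8.png

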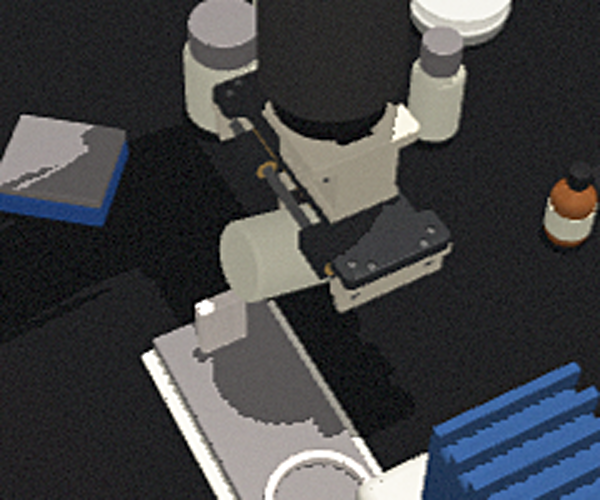

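The jar is still just past level: its base rim at crop (225,260) is at the blade top's height and slid over it. Backing out, lowering 12 mm, pushing again.

Request:
send_rows(
  increments=[
    [[0.073,0.018,0,0],[0.073,0.018,-0.06,0],[0.073,0.018,-0.06,0],[0.05,0.012,-0.06,0],[0.03,0.007,-0.06,0],[0.01,0.002,-0.06,0],[-0.01,-0.002,-0.06,0],[-0.01,-0.002,-0.06,0]],
  ],
)

```text
clock: 14.5
tool_pos: [0.5444, -0.0552, 0.0593]
orientation: [-179.9, 1.1, -165.5]
force: [17.3, 4.9, -0.2]
opening: 0.0561
gripper_force: 30.1
```

```bash
python3 - <<'E'
from h import *
o=ctrl.get_obs();p=o['tool_pos']+[0,0,.0188];k=cam('side');print(o['tool_pos'].round(4),o['force'].round(1),((p-[.458,-.0775,0])@U*1000).round(1))
for th in(70,80,85,90,95,100):
  c=circ(k,p,th,-.064,.029);print(th,c.min(0).round(1),c.max(0).round(1))
im=snap('side','s5')
print(im[262:310:3,300:345:3,1])
E
```

```text
[ 0.5444 -0.0552  0.0593] [17.3  4.9 -0.2] 89.2
70 [283.6 313.4] [310.6 331.4]
80 [279.7 313. ] [308.5 329. ]
85 [277.5 312.9] [307.3 328.3]
90 [275.3 312.9] [305.9 328.1]
95 [272.9 312.9] [304.3 328.3]
100 [270.5 313. ] [302.6 329. ]
[[ 19  24  17  35  21  14  35  36  28  32  37  26  73  74  22]
 [ 24  18  14  23  22  29  17  38  33  31  35  11 148  57  61]
 [ 25  20  32  29  26  26  17   6  13 150 160 158 155 169  66]
 [ 23  15  27  24  21  74 164 160 157 157 159 166 163 166 128]
 [ 15  22  30  31   0 158 161 163 165 161 165 160 164 166 106]
 [ 25  20  14  24 157 156 153 169 165 170 170 168 167 172 102]
 [  7  14   6   3 159 156 158 154 173 166 166 169 170 169  98]
 [ 19   7  23  25 154 157 156 157 170 170 170 167 170 172 174]
 [ 15  21  21   8 122 155 159 156 153 175 171 170 166 169 168]
 [ 22  22  32  22  16 157 159 153 155 169 171 168 167 170 168]
 [ 28  11  26  18  22 164 156 156 153 174 164 168 165 165 167]
 [ 26  12  21   7  56 161 162 160 158 168 161 165 159 162 155]
 [ 25   0 152 162 155 155 150 157 159 166 154 164 165 118  24]
 [255 255 199 154 159 151 110 157 161 165 103  30   9  24  30]
 [255 255 153 149 147 148 111  86  88  83 162   7  18  26  21]
 [152 150 150 148 150 152 126  86  92  82 113 168  14  20  22]]
```

Now the base is flat against the blade face at 18 N. Raising while pressing will roll the base's lower half in over the blade's top edge.

Request:
send_rows(
  increments=[
    [[0,0,0.03,0],[0,0,0.058,0],[0,0,0.085,0],[0,0,0.108,0],[-0.01,-0.002,0.128,0],[-0.024,-0.006,0.158,0],[-0.039,-0.01,0.183,0],[-0.039,-0.01,0.183,0]],
  ],
)

```text
clock: 15.55
tool_pos: [0.5275, -0.0595, 0.0924]
orientation: [-180.0, 0.1, -165.7]
force: [3.2, 1.3, -0.1]
opening: 0.0565
gripper_force: 30.0
```

```bash
python3 - <<'E'
from h import *
o=ctrl.get_obs();p=o['tool_pos']+[0,0,.0188];k=cam('side');print(o['tool_pos'].round(4),o['force'].round(1),((p-[.458,-.0775,0])@U*1000).round(1))
for th in(50,60,70,80,90,100):
  c=circ(k,p,th,-.064,.029);print(th,c.min(0).round(1),c.max(0).round(1))
im=snap('side','s6')
print(im[250:310:3,291:345:3,1])
cv2.imwrite('pics/v9.png',cv2.resize(im[180:380,220:460][:,:,::-1],None,fx=2.5,fy=2.5,interpolation=cv2.INTER_CUBIC))
E
```

```text
[ 0.5275 -0.0595  0.0924] [ 3.2  1.3 -0.1] 71.8
50 [281.7 307. ] [306.1 331.2]
60 [279.2 305.2] [305.1 326.5]
70 [275.8 304.2] [303.6 322.7]
80 [271.7 303.7] [301.4 320. ]
90 [267.1 303.6] [298.6 319. ]
100 [262.1 303.7] [295.2 319.8]
[[ 28  12  23  19  33  32  32  30  24  35  32  24  70  71  30  38  84 146]
 [ 20  24  20  24  14  37  42  38  35  30  27  32 110  65  54  23  29 143]
 [ 20  23  13  24  26  38  34  34  38  34  30  24 138  88  72 154  92  28]
 [ 19  28  17  22  25  14  42  27  34  29  33  37 136 160  60  63 171  68]
 [ 13  27  25  25  14  20  32  36  38  33  27 141 161 168 175  68  46  31]
 [ 12  19  18  15  23  20   9  31  29   9 161 160 163 162 182  35  36  40]
 [ 10  20  16  12  27  14  17  10  72 158 158 166 168 167 155  33  34  32]
 [ 12  17  15  30  26  16  12 148 162 161 168 166 171 171 151  24  27  39]
 [ 24  15  26  17  25  35 167 158 166 167 168 173 172 177 177  44  35  37]
 [ 17  21  19  19   6 162 162 169 167 170 169 175 177 175 182 191  25  36]
 [ 21   9  30  26   6 163 164 167 171 176 174 176 182 176 179 174 148  29]
 [ 23  19  21  17  29  83 169 170 179 179 183 180 176 176 173 173 172  83]
 [ 20  18  28  19  29  17 162 180 179 176 179 174 173 170 171 171 165 163]
 [ 19  23  21  16  20  17   7 177 183 177 177 175 171 173 166 166 160 141]
 [ 28  24  30  16  19  21  20  93 175 171 169 171 167 166 166 163  56  15]
 [ 17  19  21  27  17  31  17  58 169 173 173 168 165 161 165  28   7  15]
 [ 28  28  21  25   4 151 167 155 158 166 163 160 157 117  13  19  17  26]
 [ 18  29   9 167 159 157 154 155 151 109 162 157 146  69  13  40  18  26]
 [ 20  17   0 163 162 155 151 149 153 111  85  84  77 160   1  24  25  19]
 [ 26  24   0 153 153 151 147 145 152 128  84  83  87 111 165   1  13  21]]
```

Request:
send_rows(
  increments=[
    [[-0.019,-0.005,0.04,0],[-0.048,-0.012,0.07,0],[-0.078,-0.02,0.085,0],[-0.107,-0.027,0.1,0],[-0.136,-0.034,0.11,0],[-0.16,-0.04,0.115,0],[-0.189,-0.048,0.118,0],[-0.218,-0.055,0.12,0],[-0.218,-0.055,0.12,0]],
  ],
)

```text
clock: 16.73
tool_pos: [0.4833, -0.0706, 0.1158]
orientation: [180.0, -0.0, -165.7]
force: [0.6, -0.4, -2.0]
opening: 0.0565
gripper_force: 30.0
```

```bash
python3 - <<'E'
from h import *
o=ctrl.get_obs();p=o['tool_pos']+[0,0,.0188];k=cam('side');print(o['tool_pos'].round(4),o['force'].round(1),((p-[.458,-.0775,0])@U*1000).round(1))
im=snap('side','s7')
cv2.imwrite('pics/v9.png',cv2.resize(im[180:380,180:420][:,:,::-1],None,fx=2.5,fy=2.5,interpolation=cv2.INTER_CUBIC))
E
```

```text
[ 0.4833 -0.0706  0.1158] [ 0.6 -0.4 -2. ] 26.2
```

View pics/v9.png

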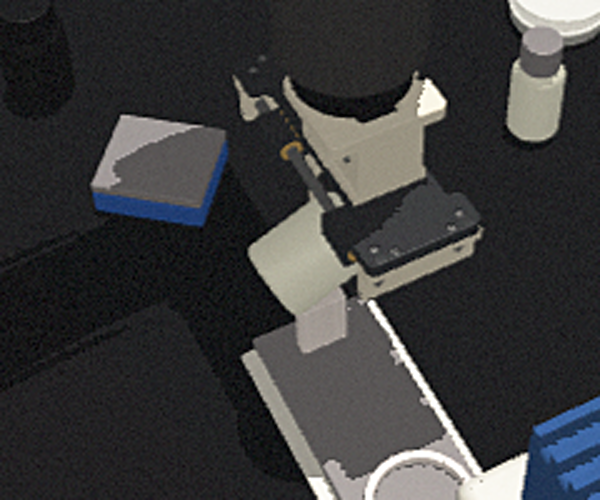

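The picture shows the jar at about 45° with its base low on the left at crop (285,280), having slid over the blade's top. Next I come back from the far side, lower, and push the base's other rim against the blade side.

Request:
send_rows(
  increments=[
    [[0.17,0.043,0.075,0],[0.388,0.098,0.075,0],[0.388,0.098,-0.075,0],[0.388,0.098,-0.225,0],[0.388,0.098,-0.225,0],[0.339,0.086,-0.225,0],[0.305,0.077,-0.225,0],[0.276,0.07,-0.225,0],[0.247,0.062,-0.215,0],[0.218,0.055,-0.2,0],[0.218,0.055,-0.2,0]],
  ],
)

```text
clock: 18.15
tool_pos: [0.5323, -0.0583, 0.0787]
orientation: [-179.9, 0.6, -165.6]
force: [8.1, 3.1, 0.7]
opening: 0.0567
gripper_force: 30.0
```

```bash
cat >> h.py <<'E'
def tilt(name,prt=True,rng=range(-30,135,3)):
    """best tilt: IoU-like score of the predicted body outline against bright, unsaturated pixels, outside gripper"""
    o=ctrl.get_obs();p=o['tool_pos']+[0,0,.0188];k=cam('side');im=snap('side',name)
    g=cv2.GaussianBlur(cv2.cvtColor(im,cv2.COLOR_RGB2GRAY),(3,3),0).astype(float)
    gx,gy=cv2.Sobel(g,6,1,0),cv2.Sobel(g,6,0,1);mag=np.minimum(np.hypot(gx,gy),250)
    res=[]
    for th in rng:
        c=np.vstack([circ(k,p,th,-.064,.029),circ(k,p,th,-.02,.029)]).astype(np.float32)
        hull=cv2.convexHull(c[:,::-1].copy().reshape(-1,1,2));m=np.zeros(g.shape,np.uint8);cv2.polylines(m,[hull.astype(np.int32)],True,1)
        ce=proj(k,p);yy,xx=np.where(m);far=np.hypot(yy-ce[0],xx-ce[1])>22
        res.append((mag[yy[far],xx[far]].mean(),th))
    res.sort(reverse=True)
    if prt: print(o['clock'],o['tool_pos'].round(4),o['force'].round(1),'xp',((p-[.458,-.0775,0])@U*1000).round(1),'tilt',[(t,int(s)) for s,t in res[:5]])
    return im
E
python3 - <<'E'
from h import *
im=tilt('s8')
k=cam('side');p=ctrl.get_obs()['tool_pos'];c=proj(k,p-[.03,.03,.02]);r,cc=int(c[0]),int(c[1])
print(r,cc);print(im[r-35:r+35:3,cc-30:cc+30:3,1])
E
```

```text
18.15 [ 0.5323 -0.0583  0.0787] [8.1 3.1 0.7] xp 76.7 tilt [(60, 219), (57, 218), (63, 204), (54, 177), (66, 174)]
302 333
[[ 27   8  26  27  27  42  34  15 161 160 163 126  62  45  38  22  39  37
   26  32]
 [ 24  15  26  22  28  33  18 163 158 164 166  87  30  32  39  45  37  29
   40  27]
 [ 20  22  13  18  19  76 162 161 162 167 173  91  33  39  29  33  38  42
   32  68]
 [ 18  21  21  19  61 158 161 162 167 165 174 129  28  35  36  29  38  37
   65  61]
 [ 17  19  12 149 162 165 166 167 169 177 175 183  51  34  42  26  31  69
   67  62]
 [ 23  11 150 156 162 168 166 172 168 177 181 180 190  27  30  23  66  71
  106  64]
 [ 25  13 168 164 167 175 176 172 178 182 181 178 171 124  25 117  28  67
   67  73]
 [ 11  18 154 167 169 173 177 180 181 179 180 172 173 172  40 165 144  33
   65  62]
 [ 18  17  18 177 173 178 177 177 176 172 171 172 170 163 163 116 143  62
   33  17]
 [ 20  18  22  80 182 176 177 174 174 174 171 166 163 164  55  31 137 142
  157 124]
 [ 19   1 164 158 157 175 172 173 168 167 163 164 166  52  25  25 139 147
  144 150]
 [159 158 156 160 155 166 173 171 163 165 
[... 363 characters left out ...]
  22  19
   27  17]
 [156 153 149 154 140  80  88  80  81  86  86 157  71  27  16  15  15  25
    9  37]
 [157 161 104  84  86  84  91  88  87  90  88  87 161   7  27  16  27  20
   29  22]
 [ 97  85  86  89  89  87  88  82  85  87  87  86 112 105  24  22   0  24
   23  19]
 [ 87  90  88  90  90  85  85  85  87  85  88  90  90 150  26  27  24  11
   25   3]
 [ 86  86  84  84  91  87  88  86  91  89  89  88  79  81 167   9  24  22
   19  19]
 [ 89  82  86  83  89  84  89  86  87  81  83  88  88  86 150  95  17  22
   16  21]
 [ 84  88  87  89  92  87  84  87  87  89  84  92  85  84  85 160  36  18
   12  24]
 [ 90  91  86  89  90  88  89  87  87  87  84  84  87  91  91  75 163  15
   15  21]]
```

It's at about 58°, and the contact here has no lever arm. I'll retry with the blade edge under the base's lower half, pressing along the jar's axis with extra travel for arm compliance.

Request:
send_rows(
  increments=[
    [[0.087,0.022,0,0],[0.068,0.017,0.155,0],[0.005,0.001,0.155,0],[-0.034,-0.009,0.13,0],[-0.068,-0.017,0.11,0],[-0.068,-0.017,0.11,0],[-0.085,-0.021,0.12,0],[-0.102,-0.026,0.131,0],[-0.121,-0.031,0.14,0],[-0.138,-0.035,0.15,0],[-0.158,-0.04,0.157,0],[-0.176,-0.044,0.163,0]],
  ],
)

```text
clock: 19.7
tool_pos: [0.4913, -0.0685, 0.108]
orientation: [180.0, -0.1, -165.7]
force: [0.6, -0.5, -1.9]
opening: 0.0566
gripper_force: 30.0
```

```bash
python3 - <<'E'
from h import *
im=tilt('s9')
E
```

```text
19.7 [ 0.4913 -0.0685  0.108 ] [ 0.6 -0.5 -1.9] xp 34.5 tilt [(60, 180), (63, 176), (57, 168), (54, 154), (66, 130)]
```

```bash
cat >> h.py <<'E'
def fit(im,p,ths,hs=(.056,.06,.064,.068),os=(-.004,0,.004)):
    k=cam('side');g=cv2.GaussianBlur(cv2.cvtColor(im,cv2.COLOR_RGB2GRAY),(3,3),0).astype(float)
    mag=np.minimum(np.hypot(cv2.Sobel(g,6,1,0),cv2.Sobel(g,6,0,1)),250);ce=proj(k,p);res=[]
    for th in ths:
      t=np.radians(th);nn=np.cos(t)*U-np.sin(t)*Z
      for h in hs:
        for of in os:
          c=np.vstack([circ(k,p+of*nn,th,-h,.029),circ(k,p+of*nn,th,-.02,.029)]).astype(np.float32)
          m=np.zeros(g.shape,np.uint8);cv2.polylines(m,[cv2.convexHull(c[:,::-1].copy().reshape(-1,1,2)).astype(np.int32)],True,1)
          yy,xx=np.where(m);far=np.hypot(yy-ce[0],xx-ce[1])>22
          res.append((mag[yy[far],xx[far]].mean().round(),th,h,of))
    return sorted(res,reverse=True)
E
python3 - <<'E'
from h import *
im=cv2.imread('pics/s9.png')[:,:,::-1].copy();p=ctrl.get_obs()['tool_pos']+[0,0,.0188]
for r in fit(im,p,range(48,70,2),(.056,.058,.06,.062,.064,.066,.068))[:8]:print(r)
for n,pp in(('s8',[.5323,-.0583,.0975]),('s2',[.5338,-.058,.0656])):
  im=cv2.imread(f'pics/{n}.png')[:,:,::-1].copy()
  for r in fit(im,np.array(pp),range(48,135,3),(.056,.06,.064,.068,.072))[:4]:print(n,r)
k=cam('side');c=proj(k,[.458,-.0775,.07]);print('handle px',c)
snap('top','t2');snap('side')
for cn in('top','side'):
  k=cam(cn)
  for r in ctrl.spot_point('handle',cn):print(cn,round(r['conf'],2),np.round(r['pixel'],1),onz(k,*r['pixel'],.07).round(4))
im=cv2.imread('pics/s3.png');r,cc=int(c[0]),int(c[1]);print(r,cc);print(im[r-14:r+20:2,cc-24:cc+26:2,1])
E
```

```text
(np.float64(188.0), 62, 0.066, 0)
(np.float64(186.0), 60, 0.066, 0)
(np.float64(186.0), 58, 0.064, -0.004)
(np.float64(184.0), 60, 0.064, 0)
(np.float64(184.0), 58, 0.064, 0)
(np.float64(184.0), 56, 0.062, -0.004)
(np.float64(184.0), 52, 0.064, -0.004)
(np.float64(183.0), 66, 0.066, 0.004)
s8 (np.float64(221.0), 57, 0.064, -0.004)
s8 (np.float64(219.0), 60, 0.064, 0)
s8 (np.float64(218.0), 57, 0.064, 0)
s8 (np.float64(218.0), 54, 0.064, -0.004)
s2 (np.float64(215.0), 123, 0.056, 0.004)
s2 (np.float64(214.0), 126, 0.056, 0.004)
s2 (np.float64(203.0), 120, 0.06, 0)
s2 (np.float64(199.0), 126, 0.06, 0.004)
handle px (np.float64(298.9336200439574), np.float64(307.8145142389353))
top 0.59 [267.7 367.1] [ 0.4588 -0.0843  0.07  ]
top 0.44 [154.9 343. ] [ 0.7354 -0.0339  0.07  ]
side 0.82 [300.  311.8] [ 0.4643 -0.0814  0.07  ]
298 307
[[ 24  16  12  42  35  34  35  36  30  33  32  32  35  34  10  19  28  24
   22  24  27  13  22  19   8]
 [ 17  29  40  39  33  34  30  34  32  33  32  30  41  33  34  11  15   9
   25  29  27  17  20  23  14]
 [ 36  36  30  36  30  37  28  40  31  29  36  38 
[... 825 characters left out ...]
39 255 255 206 147 149 148 155 153 155
  156 159 161 158 162 151 164]
 [ 29  34  23  39  34  21  37  10 146 162 148 151 149 152 150 152 155 153
  157 162 164 159 157 155 154]
 [ 28  23  31  32  24  37   2  47 147 151 157 155 151 154 152 150 154 151
  157 161 158 157 160 163 119]
 [ 42  31  28  28  17  71 169 168 146 153 156 153 152 152 155 153 150 152
  157 156 164 159 160 157 174]
 [ 32  20  15 154 165 161 157 161 147 155 153 154 156 153 151 155 152 150
  161 158 160 159 161 162 169]
 [ 62 174 166 166 157 159 158 161 147 152 154 156 156 152 153 155 159 169
  160 159 163 162 161 159 164]
 [172 160 164 157 158 161 160 157 148 153 156 156 153 156 156 133  80 147
  162 159 162 161 157 161 168]]
```

The fit confirms tilt of about 59°. The pad friction needs about 0.35 Nm, so I'll press harder: 14 mm of command beyond contact.

Request:
send_rows(
  increments=[
    [[0.103,0.026,0.087,0],[0.2,0.05,0.062,0],[0.174,0.044,-0.009,0],[0.14,0.035,-0.029,0],[0.111,0.028,-0.047,0],[0.081,0.021,-0.065,0],[0.081,0.021,-0.065,0],[0.081,0.021,-0.065,0]],
  ],
)

```text
clock: 20.95
tool_pos: [0.5183, -0.0622, 0.1011]
orientation: [-179.8, 1.2, -165.5]
force: [13.9, 4.7, 17.0]
opening: 0.057
gripper_force: 30.1
```

```bash
python3 - <<'E'
from h import *
im=tilt('s10')
p=ctrl.get_obs()['tool_pos']+[0,0,.0188]
for r in fit(im,p,range(20,70,3),(.06,.064,.068))[:5]:print(r)
E
```

```text
20.95 [ 0.5183 -0.0622  0.1011] [13.9  4.7 17. ] xp 62.2 tilt [(60, 214), (57, 208), (63, 185), (54, 164), (51, 128)]
(np.float64(216.0), 56, 0.064, -0.004)
(np.float64(214.0), 59, 0.064, 0)
(np.float64(208.0), 53, 0.064, -0.004)
(np.float64(204.0), 65, 0.068, 0.004)
(np.float64(199.0), 62, 0.068, 0.004)
```

Request:
send_rows(
  increments=[
    [[0,0,0.0165,0],[0.007,0.002,0.03,0],[0.007,0.002,0.03,0],[-0.002,-0.001,0.04,0],[-0.019,-0.005,0.05,0],[-0.036,-0.009,0.0615,0],[-0.056,-0.014,0.0715,0],[-0.075,-0.019,0.08,0]],
  ],
)

```text
clock: 22.0
tool_pos: [0.4948, -0.0679, 0.1126]
orientation: [-179.9, 0.2, -165.7]
force: [3.6, -0.6, 3.8]
opening: 0.0566
gripper_force: 30.0
```

```bash
python3 - <<'E'
from h import *
im=tilt('s11')
E
```

```text
22.0 [ 0.4948 -0.0679  0.1126] [ 3.6 -0.6  3.8] xp 38.1 tilt [(39, 180), (36, 177), (42, 152), (45, 112), (33, 109)]
```

It's turning: tilt is now about 38°. Continuing the same path.

Request:
send_rows(
  increments=[
    [[-0.019,-0.005,0.0065,0],[-0.039,-0.01,0.012,0],[-0.058,-0.015,0.016,0],[-0.078,-0.02,0.017,0],[-0.095,-0.024,0.0165,0],[-0.116,-0.029,0.014,0],[-0.136,-0.034,0.01,0],[-0.136,-0.034,0.01,0]],
  ],
)

```text
clock: 23.05
tool_pos: [0.4656, -0.0749, 0.1134]
orientation: [-180.0, -0.0, -165.7]
force: [2.0, 0.5, 4.8]
opening: 0.0571
gripper_force: 30.0
```

```bash
python3 - <<'E'
from h import *
im=tilt('s12')
E
```

```text
23.05 [ 0.4656 -0.0749  0.1134] [2.  0.5 4.8] xp 8.0 tilt [(18, 136), (15, 130), (12, 95), (21, 81), (-30, 79)]
```

Request:
send_rows(
  increments=[
    [[0.16,0.04,0.0615,0],[0.378,0.095,0.0615,0],[0.378,0.095,-0.0385,0],[0.378,0.095,-0.1235,0],[0.378,0.095,-0.1235,0],[0.33,0.083,-0.1235,0],[0.291,0.073,-0.1235,0],[0.262,0.066,-0.1235,0],[0.233,0.059,-0.1235,0],[0.208,0.053,-0.1235,0],[0.189,0.048,-0.1235,0],[0.189,0.048,-0.1235,0]],
  ],
)

```text
clock: 24.6
tool_pos: [0.5092, -0.064, 0.0917]
orientation: [-179.9, 0.7, -165.6]
force: [9.6, 2.8, 2.2]
opening: 0.057
gripper_force: 30.0
```

```bash
python3 - <<'E'
from h import *
im=tilt('s13',rng=range(-20,40,2))
p=ctrl.get_obs()['tool_pos']+[0,0,.0188]
for r in fit(im,p,range(-12,24,2),(.062,.064,.066,.068))[:6]:print(r)
E
```

```text
24.6 [ 0.5092 -0.064   0.0917] [9.6 2.8 2.2] xp 53.0 tilt [(4, 159), (6, 156), (2, 146), (8, 144), (10, 138)]
(np.float64(189.0), 6, 0.062, 0)
(np.float64(185.0), 10, 0.062, 0.004)
(np.float64(185.0), 2, 0.062, -0.004)
(np.float64(182.0), 12, 0.062, 0.004)
(np.float64(180.0), 0, 0.062, -0.004)
(np.float64(176.0), 8, 0.062, 0)
```

Request:
send_rows(
  increments=[
    [[-0.012,-0.003,0,0],[-0.02,-0.005,0,0],[-0.02,-0.005,0,0],[0.05,0.012,0,0],[0.15,0.035,0.05,0],[0.15,0.035,0.3,0],[0.15,-0.2,0.4,-0.11],[0.15,-0.4,0.4,-0.23],[0.15,-0.5,0.4,-0.34],[0.15,-0.5,0.4,-0.46]],
  ],
)

```text
clock: 25.9
tool_pos: [0.5327, -0.1666, 0.1678]
orientation: [-179.9, -0.2, 154.3]
force: [0.2, -0.5, -1.9]
opening: 0.057
gripper_force: 30.0
```

```bash
python3 - <<'E'
from h import *
from scipy.optimize import least_squares
o=ctrl.get_obs();print(o['clock'],o['tool_pos'].round(4),o['orientation'].round(1),o['joint_pos'].round(0),o['opening'])
# model-based ring fit: score white ring (r 32..38 mm, z=.03) against plate
def ringfit(im,k,c0):
    g=cv2.cvtColor(im,cv2.COLOR_BGR2GRAY).astype(np.float32);a=np.linspace(0,2*np.pi,120)
    best=[]
    for dx in np.arange(-.01,.0101,.0005):
      for dy in np.arange(-.01,.0101,.0005):
        def mean(r):
          P=np.stack([c0[0]+dx+r*np.cos(a),c0[1]+dy+r*np.sin(a),np.full(120,.03)],1)
          C=(P-k['eye'])@att(k['attitude']);u=k['mtx'][0,0]*C[:,0]/-C[:,2]+k['mtx'][0,2];v=k['mtx'][1,1]*-C[:,1]/-C[:,2]+k['mtx'][1,2]
          return cv2.remap(g,u.astype(np.float32).reshape(1,-1),v.astype(np.float32).reshape(1,-1),1)[0]
        best.append((np.median(mean(.035))-.5*np.median(mean(.027))-.5*np.median(mean(.0425)),np.mean(np.minimum(mean(.035)-mean(.028),60)),dx,dy))
    best.sort(key=lambda b:-(b[1]+b[0]));return [tuple(np.round([c0[0]+b[2],c0[1]+b[3],b[0],b[1]],4)) for b in best[:3]]
for n in('top','side'):
  print(n,ringfit(cv2.imread(f'pics/{n}0.png'),cam(n),[.4945,-.2235]))
im=snap('side','s14')
for r in ctrl.spot_point('seat','side'):print(round(r['conf'],2),np.round(r['pixel'],1),onz(cam('side'),*r['pixel'],.02).round(4))
print(ringfit(im[:,:,::-1].copy(),cam('side'),[.4945,-.2235]))
E
```

```text
25.9 [ 0.5327 -0.1666  0.1678] [-179.9   -0.2  154.3] [   3.   12.  -19.   -0.  -59. -118.] 0.05695198948539007
top [(np.float64(0.4905), np.float64(-0.223), np.float64(52.7188), np.float64(52.3502)), (np.float64(0.49), np.float64(-0.223), np.float64(52.6428), np.float64(52.1405)), (np.float64(0.4905), np.float64(-0.2235), np.float64(52.3105), np.float64(52.1237))]
side [(np.float64(0.491), np.float64(-0.223), np.float64(87.188), np.float64(52.5661)), (np.float64(0.4915), np.float64(-0.223), np.float64(87.1235), np.float64(52.3313)), (np.float64(0.4915), np.float64(-0.2235), np.float64(87.0771), np.float64(52.2672))]
0.66 [381.4 350.5] [ 0.4973 -0.224   0.02  ]
[(np.float64(0.4915), np.float64(-0.228), np.float64(78.3298), np.float64(53.8943)), (np.float64(0.4915), np.float64(-0.2285), np.float64(78.2646), np.float64(53.8052)), (np.float64(0.491), np.float64(-0.2285), np.float64(77.6558), np.float64(54.3803))]
```

Request:
send_rows(
  increments=[
    [[0,0,0,-0.1],[0,0,0,-0.22],[0,0,0,-0.34],[-0.1,-0.15,0,-0.46],[-0.206,-0.307,0,-0.582],[-0.206,-0.307,-0.1,-0.582],[-0.206,-0.307,-0.2,-0.582],[-0.206,-0.307,-0.24,-0.582],[-0.206,-0.307,-0.24,-0.582],[-0.206,-0.307,-0.24,-0.582]],
  ],
)

```text
clock: 27.25
tool_pos: [0.4933, -0.2264, 0.1213]
orientation: [180.0, 0.0, 104.8]
force: [0.4, 0.1, -2.4]
opening: 0.0567
gripper_force: 30.0
```

```bash
python3 - <<'E'
from h import *
o=ctrl.get_obs();print(o['clock'],o['tool_pos'].round(4),o['orientation'].round(2),o['joint_pos'].round(0),o['force'].round(1))
im=snap('side','s15');a=im[250:430,250:430];
b=snap('wrist','w4')[:,:,::-1][100:400,100:540]
cv2.imwrite('pics/v10.png',np.hstack([cv2.resize(a[:,:,::-1],(400,400),interpolation=2),cv2.resize(b,(400,400),interpolation=2)]))
E
```

```text
27.25 [ 0.4933 -0.2264  0.1213] [1.7996e+02 3.0000e-02 1.0481e+02] [  -4.   14.  -24.    0.  -52. -161.] [ 0.4  0.1 -2.4]
```

View pics/v10.png

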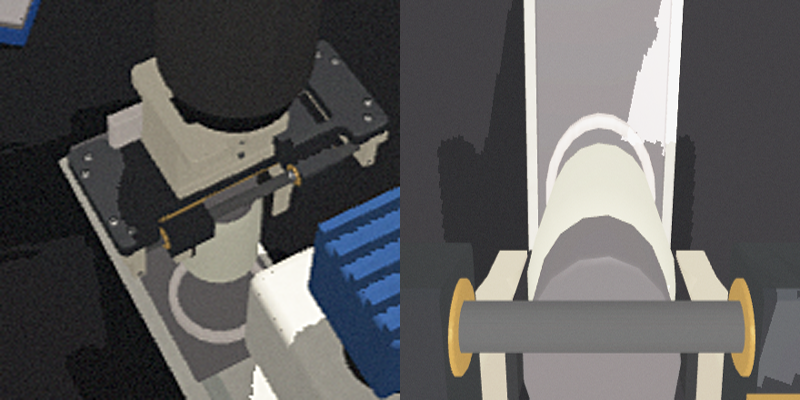

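The jar hangs upright right above the ring: the ring arc at left crop (215,310) and at right crop (600,130), the jar's base rim inside it at (222,283) and (600,145). Now measuring the rim on both sides for centring.

```bash
python3 - <<'E'
from h import *
p=ctrl.get_obs()['tool_pos'];W,S=cam('wrist'),cam('side')
w=cv2.imread('pics/w4.png')[:,:,1];s=cv2.imread('pics/s15.png')[:,:,1]
print('wrist col320 rows175-225',w[175:225,318:323].mean(1).round(0))
print('side col350 rows365-415',s[365:415,348:352].mean(1).round(0))
print('side row 350/365 cols 320-380',s[350,325:380],s[365,325:380])
print('wrist row 235 cols 225:430',[int(v) for v in w[235,225:430:2]])
Vh=np.array([np.cos(np.radians(104.8)),np.sin(np.radians(104.8)),0]);Uh=np.array([-Vh[1],Vh[0],0])*-1
for ov in(-.004,0,.004):
  for th in(-5,0,5):
    t=np.radians(th);d=-np.sin(t)*Vh+np.cos(t)*Z;n=np.cos(t)*Vh+np.sin(t)*Z
    B=p+[0,0,.0188]+ov*Vh-.064*d
    print(ov,th,'wrist rim',np.round(proj(W,B+.029*n),1),'side rim',np.round(proj(S,B-.029*n),1))
c=np.array([.4915,-.228,.03]);
for r in(.032,.038):print('ring',r,'wrist',np.round(proj(W,c+r*Vh),1),'side',np.round(proj(S,c-r*Vh),1), 'L/R side',np.round(proj(S,c-r*Uh),1),np.round(proj(S,c+r*Uh),1))
E
```

```text
wrist col320 rows175-225 [156. 155. 153. 153. 154. 155. 156. 154. 155. 165. 223. 228. 239. 244.
 245. 245. 243. 241. 239. 238. 233. 171. 155. 155. 155. 154. 155. 156.
 155. 154. 155. 158. 189. 228. 229. 228. 229. 229. 228. 228. 229. 229.
 229. 229. 229. 230. 229. 229. 229. 229.]
side col350 rows365-415 [164. 163. 162. 163. 162. 162. 162. 162. 163. 160. 165. 173. 104.  85.
  84.  86.  87.  86.  85.  86.  86.  87.  87.  86.  84.  84.  84.  85.
  85.  85.  85.  84.  83.  91. 156. 157. 160. 156. 158. 119.  81.  83.
  84.  83.  86.  84.  85.  83.  83.  87.]
side row 350/365 cols 320-380 [ 29  41  32  26  35  36  37  29  38  29  40  31  42  34  35  35  34  43
  31  39  31  62 125 130 121 121 124 122 167 178 174 173 168 168 169 163
 169 159 159 156 155 165  89  37  23  32  32  34  38  33  34  28  37  37
  32] [ 92  67  26  70 142 152 153 148 147 147 125  83 152 166 161 159 164 159
 161 162 164 159 163 162 163 161 169 163 161 163 164 162 161 161 161 163
 158 154 157 155 135  97 136 149 161  98  25  10  25  27   7  27   3   6
   0]
wrist row 235 cols 225:430 [48, 48, 44, 52, 46, 51, 49, 77, 2
[... 420 characters left out ...]
48, 49, 46, 50, 49, 48, 64, 67, 62, 68]
-0.004 -5 wrist rim [237.6 318.2] side rim [385.  362.1]
-0.004 0 wrist rim [227.7 318.1] side rim [383.1 360.2]
-0.004 5 wrist rim [218.1 318.1] side rim [380.8 358.2]
0 -5 wrist rim [229.9 318.2] side rim [383.  360.7]
0 0 wrist rim [219.8 318.1] side rim [381.  358.9]
0 5 wrist rim [210.  318.1] side rim [378.8 357. ]
0.004 -5 wrist rim [222.2 318.1] side rim [380.9 359.4]
0.004 0 wrist rim [211.9 318.1] side rim [379.  357.6]
0.004 5 wrist rim [201.8 318.1] side rim [376.8 355.7]
ring 0.032 wrist [200.4 315.1] side [397.2 357.8] L/R side [390. 331.] [373.1 364.5]
ring 0.038 wrist [190.4 315. ] side [400.3 359.7] L/R side [391.6 327.8] [371.5 367.6]
```

```bash
cat > al.py <<'E'
from h import *
from scipy.optimize import least_squares
def edges(w,s):
    E={}
    # wrist: going down rows: plate -> ring(bright) -> plate -> jar(bright)
    ro,ri,j=[],[],[]
    for c in range(285,356,5):
        v=w[170:260,c-1:c+2].mean(1).astype(float);hi=v>190;tr=np.flatnonzero(np.diff(hi.astype(int)))
        if len(tr)>=3 and hi[tr[0]+1]:
            f=lambda i:170+i+(190-v[i])/(v[i+1]-v[i])
            ro.append((f(tr[0]),c));ri.append((f(tr[1]),c));j.append((f(tr[2]),c))
    E['wrist']=(ro,ri,j)
    ro,ri,j=[],[],[]
    for c in range(338,362,2):
        v=s[362:420,c:c+2].mean(1).astype(float);hi=v>122;tr=np.flatnonzero(np.diff(hi.astype(int)))
        if len(tr)>=3 and hi[0]:
            f=lambda i:362+i+(122-v[i])/(v[i+1]-v[i])
            j.append((f(tr[0]),c+.5));ri.append((f(tr[1]),c+.5));ro.append((f(tr[2]),c+.5))
    E['side']=(ro,ri,j);return E
def curve_res(k,pts,C,e1,e2,r):
    a=np.linspace(0,2*np.pi,721);P=C+r*(np.cos(a)[:,None]*e1+np.sin(a)[:,None]*e2)
    Q=(P-k['eye'])@att(k['attitude']);u=k['mtx'][0,0]*Q[:,0]/-Q[:,2]+k['mtx'][0,2];v=-k['mtx'][1,1]*Q[:,1]/-Q[:,2]+k['mtx'][1,2]
    return [np.hypot(v-y,u-x).min()*np.sign(np.hypot(v-v.mean(),u-u.mean())[np.argmin(np.hypot(v-y,u-x))]-np.hypot(y-v.mean(),x-u.mean())) for y,x in pts]
X,Y=np.eye(3)[:2]
E
python3 - <<'E'
from al import *
o=ctrl.get_obs();p=o['tool_pos'];K={c:cam(c) for c in('wrist','side')}
E=edges(cv2.imread('pics/w4.png')[:,:,1],cv2.imread('pics/s15.png')[:,:,1])
yaw=np.radians(o['orientation'][2]);Vh=np.array([np.cos(yaw),np.sin(yaw),0]);Uh=np.array([Vh[1],-Vh[0],0])
ring={}
for c in K:
    ro,ri,j=E[c]
    f=lambda q:curve_res(K[c],ro,np.array([q[0],q[1],.03]),X,Y,.038)+(curve_res(K[c],ri,np.array([q[0],q[1],.03]),X,Y,.032))
    r=least_squares(f,[.4915,-.226]);ring[c]=r.x;print(c,len(ro),'ring',r.x.round(4),'rms',np.sqrt(np.mean(r.fun**2)).round(2))
m=(ring['wrist']+ring['side'])/2;print('seat mean',m.round(4))
for h in(.062,.064,.066):
  def g(q):
    ou,ov,t=q;d=-np.sin(t)*Vh+np.cos(t)*Z;n=np.cos(t)*Vh+np.sin(t)*Z;B=p+[0,0,.0188]+ou*Uh+ov*Vh-h*d;res=[]
    for c in K: res+=curve_res(K[c],E[c][2],B+np.append(ring[c]-m,0),n,Uh,.029)
    return res
  r=least_squares(g,[0,0,0]);ou,ov,t=r.x;d=-np.sin(t)*Vh+np.cos(t)*Z;B=p+[0,0,.0188]+ou*Uh+ov*Vh-h*d
  print(h,'ou,ov mm',(r.x[:2]*1000).round(1),'tilt',np.degrees(t).round(1),'rms',np.sqrt(np.mean(r.fun**2)).round(2),'bottom-seat mm: world',((B[:2]-m)*1000).round(1),'U,V',((B[:2]-m)@np.array([Uh[:2],Vh[:2]]).T*1000).round(1))
E
```

```text
wrist 15 ring [ 0.4946 -0.2236] rms 3.68
side 12 ring [ 0.4927 -0.2286] rms 1.26
seat mean [ 0.4936 -0.2261]
0.062 ou,ov mm [ 0.3 25.8] tilt -19.4 rms 0.47 bottom-seat mm: world [-1.4  4.7] U,V [-0.1  4.9]
0.064 ou,ov mm [ 0.3 28.4] tilt -21.3 rms 0.52 bottom-seat mm: world [-1.5  4.6] U,V [-0.2  4.9]
0.066 ou,ov mm [ 0.4 30.8] tilt -22.9 rms 0.58 bottom-seat mm: world [-1.3  4.6] U,V [-0.1  4.8]
```

```bash
cat > al2.py <<'E'
from al import *
def run(wn,sn):
    o=ctrl.get_obs();p=o['tool_pos'];K={c:cam(c) for c in('wrist','side')}
    E=edges(cv2.imread(wn)[:,:,1],cv2.imread(sn)[:,:,1])
    yaw=np.radians(o['orientation'][2]);Vh=np.array([np.cos(yaw),np.sin(yaw),0]);Uh=np.array([Vh[1],-Vh[0],0]);ring={}
    for c in K:
        ro,ri,j=E[c];print(c,'mid edges',np.round([ro[len(ro)//2],ri[len(ri)//2],j[len(j)//2]],1).tolist())
        for nm,f in(('inner',lambda q:curve_res(K[c],ri,np.array([*q,.03]),X,Y,.032)),('outer',lambda q:curve_res(K[c],ro,np.array([*q,.02]),X,Y,.038)),('both',lambda q:curve_res(K[c],ri,np.array([*q,.03]),X,Y,.032)+curve_res(K[c],ro,np.array([*q,.02]),X,Y,.038))):
            r=least_squares(f,[.4925,-.226]);ring[c]=r.x;print(c,nm,len(ro),r.x.round(4),'rms',np.sqrt(np.mean(r.fun**2)).round(2))
    for zb in(p[2]+.0188-.064,p[2]+.0188-.067):
      for c in K:
        r=least_squares(lambda q:curve_res(K[c],E[c][2],np.array([*q,zb]),X,Y,.029),p[:2])
        dv=r.x-ring[c];print(c,'zb',zb.round(4),'jar bottom',r.x.round(4),'rms',np.sqrt(np.mean(r.fun**2)).round(2),'jar-ring U,V mm',(np.array([dv@Uh[:2],dv@Vh[:2]])*1000).round(1))
if __name__=='__main__':
    import sys;run(*sys.argv[1:3])
E
python3 al2.py pics/w4.png pics/s15.png
```

```text
wrist mid edges [[184.4, 320.0], [195.7, 320.0], [207.1, 320.0]]
wrist inner 15 [ 0.4934 -0.2249] rms 0.57
wrist outer 15 [ 0.4969 -0.2232] rms 4.55
wrist both 15 [ 0.4948 -0.2242] rms 3.47
side mid edges [[403.9, 350.5], [398.5, 350.5], [376.7, 350.5]]
side inner 12 [ 0.4923 -0.2265] rms 0.15
side outer 12 [ 0.4955 -0.2263] rms 0.93
side both 12 [ 0.4939 -0.2263] rms 0.76
wrist zb 0.0762 jar bottom [ 0.4933 -0.2198] rms 0.34 jar-ring U,V mm [-0.3  4.6]
side zb 0.0762 jar bottom [ 0.4933 -0.2155] rms 0.12 jar-ring U,V mm [ 2.2 10.6]
wrist zb 0.0732 jar bottom [ 0.4934 -0.2203] rms 0.34 jar-ring U,V mm [-0.3  4.1]
side zb 0.0732 jar bottom [ 0.4939 -0.2139] rms 0.12 jar-ring U,V mm [ 3.1 12. ]
```

Request:
send_rows(
  increments=[
    [[0.009,-0.034,-0.06,0],[0.009,-0.034,-0.12,0],[0.009,-0.034,-0.17,0],[0.009,-0.034,-0.19,0],[0.009,-0.034,-0.19,0],[0.009,-0.034,-0.19,0]],
  ],
)

```text
clock: 28.1
tool_pos: [0.4948, -0.2333, 0.083]
orientation: [180.0, 0.0, 104.7]
force: [-0.1, 0.1, -1.3]
opening: 0.0569
gripper_force: 30.0
```

```bash
python3 - <<'E'
from h import *
o=ctrl.get_obs();print(o['tool_pos'].round(4),o['force'].round(1),o['orientation'].round(1))
s=snap('side','s16')[:,:,1];w=snap('wrist','w5')[:,:,1]
for c in(300,320,340):print('wrist col',c,[int(v) for v in w[165:240,c-1:c+2].mean(1)])
for c in(340,348,356):print('side col',c,[int(v) for v in s[372:412,c:c+2].mean(1)])
E
python3 al2.py pics/w5.png pics/s16.png
```

```text
[ 0.4948 -0.2333  0.083 ] [-0.1  0.1 -1.3] [180.    0.  104.7]
wrist col 300 [152, 153, 153, 154, 153, 152, 155, 153, 154, 152, 154, 152, 151, 151, 151, 151, 152, 152, 166, 222, 226, 232, 242, 243, 244, 244, 242, 241, 239, 238, 237, 232, 186, 151, 152, 152, 152, 151, 151, 152, 152, 151, 151, 150, 150, 157, 208, 225, 227, 227, 227, 227, 228, 227, 229, 229, 228, 228, 228, 228, 228, 228, 228, 228, 228, 228, 228, 228, 229, 229, 229, 229, 229, 229, 229]
wrist col 320 [154, 154, 153, 154, 154, 154, 154, 153, 153, 153, 153, 153, 151, 151, 150, 159, 221, 226, 231, 243, 244, 245, 244, 243, 241, 239, 238, 237, 232, 174, 150, 152, 152, 152, 151, 152, 152, 152, 151, 151, 151, 154, 183, 227, 228, 228, 229, 228, 229, 228, 228, 228, 229, 228, 228, 228, 228, 228, 228, 228, 228, 228, 229, 229, 229, 229, 229, 229, 229, 229, 229, 229, 230, 228, 229]
wrist col 340 [154, 152, 153, 154, 153, 152, 154, 153, 154, 152, 151, 154, 151, 151, 152, 152, 151, 154, 183, 222, 230, 236, 242, 243, 243, 242, 241, 240, 238, 237, 236, 233, 200, 157, 151, 151, 151, 151, 152, 152, 153, 152, 152, 153, 156, 194, 226, 228, 22
[... 592 characters left out ...]
61, 162, 160, 158, 163, 158, 159, 163, 170, 115, 82, 83, 83, 84, 76, 106, 158, 160, 161, 150, 162, 98, 82, 84, 83, 83, 88, 83, 82, 87]
wrist mid edges [[180.5, 320.0], [193.7, 320.0], [207.1, 320.0]]
wrist inner 15 [ 0.4935 -0.2247] rms 0.29
wrist outer 15 [ 0.4938 -0.2251] rms 0.28
wrist both 15 [ 0.4937 -0.2249] rms 0.54Traceback (most recent call last):
  File "al2.py", line 15, in <module>
    import sys;run(*sys.argv[1:3])
               ~~~^^^^^^^^^^^^^^^^
  File "al2.py", line 7, in run
    ro,ri,j=E[c];print(c,'mid edges',np.round([ro[len(ro)//2],ri[len(ri)//2],j[len(j)//2]],1).tolist())
                                               ~~^^^^^^^^^^^^
IndexError: list index out of range
```

```bash
sed -i 's/362/380/g' al.py && sed -i 's/if len(tr)>=3 and hi\[0\]/if len(tr)>=3/' al.py && python3 al2.py pics/w5.png pics/s16.png
```

```text
wrist mid edges [[180.5, 320.0], [193.7, 320.0], [207.1, 320.0]]
wrist inner 15 [ 0.4935 -0.2247] rms 0.29
wrist outer 15 [ 0.4938 -0.2251] rms 0.28
wrist both 15 [ 0.4937 -0.2249] rms 0.54
side mid edges [[403.9, 350.5], [398.5, 350.5], [392.2, 350.5]]
side inner 12 [ 0.497  -0.2271] rms 1.38
side outer 12 [ 0.4991 -0.2266] rms 1.26
side both 12 [ 0.4979 -0.2267] rms 1.38
wrist zb 0.0379 jar bottom [ 0.4949 -0.2267] rms 0.36 jar-ring U,V mm [ 0.7 -2. ]
side zb 0.0379 jar bottom [ 0.4985 -0.2232] rms 1.2 jar-ring U,V mm [1.5 3.2]
wrist zb 0.0349 jar bottom [ 0.495  -0.2272] rms 0.36 jar-ring U,V mm [ 0.7 -2.5]
side zb 0.0349 jar bottom [ 0.499  -0.2218] rms 1.19 jar-ring U,V mm [2.4 4.5]
```

```bash
python3 - <<'E'
from al import *
S=cam('side');s=cv2.imread('pics/s16.png')[:,:,1].astype(float);p=ctrl.get_obs()['tool_pos']
j,ri=[],[]
for c in range(338,358,2):
    v=s[384:402,c:c+2].mean(1);i=np.flatnonzero((v[:-1]>122)&(v[1:]<=122));k=np.flatnonzero((v[:-1]<=122)&(v[1:]>122))
    if len(i) and len(k): j.append((384+i[0]+(v[i[0]]-122)/(v[i[0]]-v[i[0]+1]),c+.5));ri.append((384+k[-1]+(122-v[k[-1]])/(v[k[-1]+1]-v[k[-1]]),c+.5))
print(np.round(j,1).tolist());print(np.round(ri,1).tolist())
yaw=np.radians(104.7);Vh=np.array([np.cos(yaw),np.sin(yaw)]);Uh=np.array([Vh[1],-Vh[0]])
r=least_squares(lambda q:curve_res(S,ri,np.array([*q,.03]),X,Y,.032),[.4925,-.2265]);print('ring',r.x.round(4),np.sqrt(np.mean(r.fun**2)).round(2));R=r.x
for z in(.035,.038,.041):
    r=least_squares(lambda q:curve_res(S,j,np.array([*q,z]),X,Y,.029),[.494,-.224]);d=r.x-R;print(z,'jar',r.x.round(4),np.sqrt(np.mean(r.fun**2)).round(2),'U,V',(d@Uh*1000).round(1),(d@Vh*1000).round(1))
E
```

```text
[[388.5, 338.5], [390.0, 340.5], [390.6, 342.5], [391.5, 344.5], [391.8, 346.5], [391.8, 348.5], [392.2, 350.5], [391.7, 352.5], [391.4, 354.5], [390.9, 356.5]]
[[395.6, 338.5], [397.0, 340.5], [397.5, 342.5], [398.0, 344.5], [398.5, 346.5], [398.4, 348.5], [398.5, 350.5], [398.3, 352.5], [397.7, 354.5], [397.3, 356.5]]
ring [ 0.4926 -0.2266] 0.12
0.035 jar [ 0.4951 -0.2212] 0.13 U,V 3.8 4.6
0.038 jar [ 0.4948 -0.2227] 0.13 U,V 3.1 3.2
0.041 jar [ 0.4941 -0.224 ] 0.13 U,V 2.1 2.1
```

The gaps on both sides are nearly equal, leaving about 1 mm of correction. Lowering into the ring with force checks.

Request:
send_rows(
  increments=[
    [[-0.004,-0.004,0,0],[-0.004,-0.004,-0.025,0],[-0.004,-0.004,-0.045,0],[-0.004,-0.004,-0.065,0],[-0.004,-0.004,-0.065,0]],
  ],
)

```text
clock: 28.82
tool_pos: [0.4934, -0.2341, 0.0692]
orientation: [-180.0, -0.0, 104.7]
force: [-0.2, -1.1, -2.4]
opening: 0.0569
gripper_force: 30.0
```

Request:
send_rows(
  increments=[
    [[0,0,-0.015,0],[0,0,-0.025,0],[0,0,-0.035,0],[0,0,-0.035,0]],
  ],
)

```text
clock: 29.32
tool_pos: [0.4936, -0.2341, 0.0625]
orientation: [-180.0, -0.0, 104.7]
force: [0.4, -0.5, -2.1]
opening: 0.0573
gripper_force: 30.0
```

Request:
send_rows(
  increments=[
    [[0,0,-0.01,0],[0,0,-0.02,0],[0,0,-0.02,0]],
  ],
)

```text
clock: 29.7
tool_pos: [0.4942, -0.2348, 0.0604]
orientation: [180.0, 0.1, 104.8]
force: [-3.6, -1.0, 12.5]
opening: 0.0569
gripper_force: 30.0
```

Request:
send_rows(
  increments=[
    [[0,0,-0.008,0],[0,0,-0.008,0],[0,0,0.005,0],[0,0,0.005,0]],
  ],
)

```text
clock: 30.2
tool_pos: [0.4943, -0.2345, 0.0604]
orientation: [179.9, 0.1, 104.8]
force: [-1.1, -2.5, 7.8]
opening: 0.057
gripper_force: 30.0
```

Request:
send_rows(
  increments=[
    [[0,0,0,0],[0,0,0,0],[0,0,0,0],[0,0,0,0],[0,0,0,0]],
  ],
  jaw=1,
)

```text
clock: 30.82
tool_pos: [0.4937, -0.2341, 0.0596]
orientation: [-180.0, -0.0, 104.7]
force: [-0.3, 0.6, 0.5]
opening: 0.0872
gripper_force: 0.0
```

```bash
python3 - <<'E'
from al import *
o=ctrl.get_obs();print(o['clock'],o['tool_pos'].round(4),o['force'].round(1),o['opening'])
s=snap('side','s17')[:,:,1].astype(float);w=snap('wrist','w6')[:,:,1].astype(float)
for c in(300,320,340):print('wrist col',c,[int(v) for v in w[165:235:1,c-1:c+2].mean(1)])
for c in(340,348,356):print('side col',c,[int(v) for v in s[380:412,c:c+2].mean(1)])
E
```

```text
30.825 [ 0.4937 -0.2341  0.0596] [-0.3  0.6  0.5] 0.0872130974509391
wrist col 300 [149, 149, 148, 148, 149, 149, 149, 150, 150, 149, 149, 148, 149, 148, 149, 147, 149, 150, 148, 148, 148, 148, 149, 150, 154, 198, 223, 224, 230, 241, 242, 243, 243, 242, 241, 239, 237, 236, 235, 234, 207, 160, 149, 149, 149, 149, 164, 214, 225, 225, 225, 225, 226, 226, 225, 226, 226, 226, 226, 225, 226, 226, 226, 225, 226, 226, 226, 228, 227, 227]
wrist col 320 [149, 148, 149, 148, 148, 149, 149, 151, 150, 149, 150, 149, 148, 149, 149, 149, 149, 149, 149, 149, 148, 158, 222, 222, 226, 237, 243, 243, 243, 243, 242, 240, 238, 236, 235, 234, 223, 150, 148, 151, 149, 150, 157, 222, 226, 226, 226, 226, 226, 226, 226, 226, 226, 225, 225, 225, 225, 226, 228, 226, 227, 227, 226, 227, 226, 227, 227, 227, 227, 227]
wrist col 340 [148, 149, 149, 148, 149, 150, 148, 149, 148, 148, 150, 148, 149, 149, 150, 148, 148, 149, 148, 149, 148, 149, 151, 175, 224, 226, 231, 242, 244, 244, 244, 244, 243, 241, 240, 238, 239, 237, 219, 155, 149, 150, 150, 149, 151, 180, 221, 225, 226, 226, 226, 226, 225, 226, 226, 226, 226, 226, 226, 226, 226, 225, 226, 227, 227, 228, 227, 227, 228, 227]
side col 340 [165, 159, 162, 161, 157, 159, 157, 161, 160, 157, 158, 159, 160, 158, 157, 160, 159, 153, 151, 157, 163, 155, 155, 100, 81, 79, 87, 85, 85, 83, 83, 84]
side col 348 [163, 164, 163, 161, 160, 161, 162, 161, 161, 163, 162, 159, 162, 164, 162, 162, 161, 161, 163, 151, 157, 158, 154, 157, 141, 85, 80, 85, 85, 84, 84, 86]
side col 356 [160, 163, 160, 163, 163, 162, 160, 160, 159, 160, 160, 160, 156, 162, 162, 161, 157, 158, 151, 156, 159, 155, 161, 122, 82, 82, 86, 84, 86, 85, 82, 89]
```

Request:
send_rows(
  increments=[
    [[0,0,0.05,0],[0,0,0.15,0],[0,0,0.35,0],[0,0,0.6,0],[0,0.3,0.75,0],[-0.1,0.6,0.75,0],[-0.2,0.9,0.75,0],[-0.2,1,0.75,0],[-0.2,1,0.75,0]],
  ],
)

```text
clock: 32.05
tool_pos: [0.4623, -0.0693, 0.2074]
orientation: [179.5, -3.4, 107.4]
force: [1.2, -0.7, 0.4]
opening: 0.0876
gripper_force: 0.0
```

```bash
python3 - <<'E'
from h import *
o=ctrl.get_obs();print(o['clock'],o['tool_pos'].round(4),o['orientation'].round(1),o['joint_pos'].round(0))
for c in('top','side','wrist'):
  k=cam(c);snap(c,c+'_p')
  for t,z in(('jar_a',.02),('seat',.02),('handle',.07)):
    for r in ctrl.spot_point(t,c):
      q=onz(k,*r['pixel'],z)
      if q[1]<0.02: print(c,t,round(r['conf'],2),np.round(r['pixel'],1),q.round(4))
k=cam('side')
for b in([.4935,-.2255,.02],):
  t=np.array(b)+[0,0,.1];print('side base',np.round(proj(k,b),1),'captop',np.round(proj(k,t),1))
im=cv2.imread('pics/side_p.png')[:,:,1];print([ [int(v) for v in im[r,315:395:2]] for r in(318,326,345,365,380)])
k=cam('top');print('top base',np.round(proj(k,[.4935,-.2255,.02]),1),'cap',np.round(proj(k,[.4935,-.2255,.12]),1))
im=cv2.imread('pics/top_p.png')[:,:,1];print(im[236:276:2,406:446:2])
E
```

```text
32.05 [ 0.4623 -0.0693  0.2074] [179.5  -3.4 107.4] [  13.    2.  -24.   -4.  -64. -174.]
top jar_a 0.69 [255.5 423.4] [ 0.4904 -0.2281  0.02  ]
top seat 0.56 [255.7 425.3] [ 0.4899 -0.2327  0.02  ]
top handle 0.66 [266.8 369.9] [ 0.4608 -0.091   0.07  ]
side jar_a 0.69 [382.7 347.1] [ 0.4912 -0.2249  0.02  ]
side seat 0.88 [383.3 351.1] [ 0.4973 -0.2276  0.02  ]
side seat 0.67 [300.9 309.5] [ 0.4667 -0.0472  0.02  ]
side handle 0.87 [299.9 310.8] [ 0.4626 -0.0808  0.07  ]
wrist jar_a 0.55 [400.2 300.2] [ 0.4932 -0.2273  0.02  ]
wrist handle 0.97 [250.3 308.2] [ 0.4565 -0.0774  0.07  ]
side base [382.7 348.5] captop [351.7 350.4]
[[77, 150, 160, 158, 169, 78, 88, 87, 89, 85, 85, 114, 163, 85, 0, 16, 32, 35, 39, 33, 26, 33, 35, 37, 35, 27, 26, 34, 27, 29, 33, 34, 29, 32, 21, 25, 36, 29, 33, 32], [85, 80, 84, 164, 159, 161, 169, 179, 86, 84, 83, 85, 83, 80, 153, 165, 10, 32, 24, 26, 23, 32, 39, 28, 37, 40, 31, 32, 34, 32, 33, 34, 32, 39, 30, 27, 35, 31, 30, 32], [87, 88, 89, 90, 163, 170, 162, 162, 161, 163, 167, 162, 157, 160, 158, 168, 155, 162, 161, 162, 156, 158, 161, 170, 30, 26, 
[... 1482 characters left out ...]
 151 165
  166 190]
 [114 115 111 110 109 104 104 128 144 107 128 157 162 160 152 153 167 165
  165 177]
 [ 92  95  92  88  97 118 139 151 165 162 131 121 125 140 145 158 171 166
  166 166]
 [ 67  70  80 127 187 151 141 143 144 151 153 151 147 144 153 164 166 165
  166 166]
 [ 84 109 112 148 223 214 165 142 137 139 137 130 135 161 164 165 166 165
  166 165]
 [134 155 161 165 174 211 228 218 193 172 172 171 183 169 166 166 166 165
  162 158]
 [162 169 169 169 168 163 161 186 201 201 194 184 168 165 161 159 165 182
  213 215]
 [125 159 168 169 168 167 168 167 169 167 162 161 152 162 183 214 224 229
  227 220]
 [103 108 147 165 168 169 165 163 168 174 174 202 217 223 225 221 212 178
  151 104]]
```

Joint 6 is near its limit here, so I turn back right away, then check the standing jar by its outline.

Request:
send_rows(
  increments=[
    [[0,0,0,0.1],[0,0,0,0.25],[0,0,0,0.37],[0,0,0,0.5],[0,0,0,0.62],[0,0,0,0.75],[0,0,0,0.87],[0,0,0,0.99],[0,0,0,1]],
  ],
)

```text
clock: 33.78
tool_pos: [0.4616, -0.0695, 0.2068]
orientation: [179.6, -3.4, -166.7]
force: [0.5, -0.7, -0.9]
opening: 0.0877
gripper_force: 0.0
```

```bash
cat > st.py <<'E'
from h import *
def hullmask(k,b,ax):
    ax=np.array(ax,float);ax/=np.linalg.norm(ax);e1=np.cross(ax,[1,0,0]);e1/=np.linalg.norm(e1);e2=np.cross(ax,e1);m=np.zeros((480,640),np.uint8)
    a=np.linspace(0,2*np.pi,60)
    for z0,z1,r in((0,.072,.029),(.072,.1,.024)):
        P=np.array([proj(k,b+z*ax+r*(np.cos(t)*e1+np.sin(t)*e2))[::-1] for z in(z0,z1) for t in a],np.float32)
        cv2.fillConvexPoly(m,cv2.convexHull(P.reshape(-1,1,2)).astype(np.int32),1)
    return m>0
from scipy.optimize import minimize
for c in('side','top'):
    k=cam(c);snap(c,'chk_'+c)
    for r in ctrl.trace('jar_a',c):
        ys,xs=np.where(r['mask']);q=onz(k,ys.mean(),xs.mean(),.07)
        if np.hypot(q[0]-.4925,q[1]+.2265)<.04+.15*(len(__import__('sys').argv)>1):
            M=r['mask'];print(c,round(r['conf'],2),[int(v) for v in r['bbox']],M.sum())
            best=[]
            for tx in np.arange(-.15,.151,.05):
              for ty in np.arange(-.15,.151,.05):
                for dx in(-.004,0,.004):
                  for dy in(-.004,0,.004):
                    b0=np.array([q[0],q[1],.02]) if len(__import__('sys').argv)>1 else np.array([.4925,-.2265,.02])
                    h=hullmask(k,b0+[dx,dy,0],[tx,ty,1]);best.append(((h&M).sum()/(h|M).sum(),tx,ty,dx,dy))
            best.sort(reverse=True);print([tuple(np.round(b,3).tolist()) for b in best[:5]])
E
python3 st.py; python3 -c "
from h import *
o=ctrl.get_obs();print(o['clock'],o['tool_pos'].round(4),o['orientation'].round(1),o['joint_pos'].round(1))"
```

```text
side 0.8 [333, 342, 367, 394] 1728
[(0.915, 0.0, -0.1, 0.0, 0.004), (0.899, 0.0, -0.05, 0.0, 0.0), (0.893, 0.05, -0.1, -0.004, 0.004), (0.89, 0.0, -0.05, 0.0, 0.004), (0.881, 0.0, 0.0, 0.0, 0.0)]
top 0.9 [416, 240, 441, 267] 468
[(0.758, -0.05, 0.05, 0.0, -0.004), (0.75, 0.0, 0.05, -0.004, -0.004), (0.738, -0.05, 0.1, 0.0, -0.004), (0.736, -0.1, 0.05, 0.0, -0.004), (0.729, -0.1, 0.1, 0.0, -0.004)]
33.975 [ 0.4616 -0.0696  0.2068] [ 179.6   -3.4 -166.9] [ 15.2   3.7 -23.7  -0.6 -66.  -91.9]
```

The fits from the two cameras lean in opposite directions (noise), so the jar stands upright in the ring. Now shutting the fingers and going down on the outer side of the handle.

Request:
send_rows(
  increments=[
    [[-0.068,0.17,0,0],[-0.068,0.17,0,0],[-0.068,0.17,-0.2,0],[-0.068,0.17,-0.4,0],[-0.068,0.17,-0.6,0],[-0.068,0.17,-0.75,0],[-0.068,0.17,-0.81,0],[-0.068,0.17,-0.81,0]],
  ],
  jaw=0,
)

```text
clock: 34.98
tool_pos: [0.448, -0.0359, 0.0446]
orientation: [179.6, -3.5, -166.8]
force: [-0.2, 0.5, -0.5]
opening: 0.0134
gripper_force: 0.0
```

```bash
python3 - <<'E'
from h import *
o=ctrl.get_obs();print(o['clock'],o['tool_pos'].round(4),o['orientation'].round(1),o['force'].round(1),o['opening'],o['joint_pos'].round(0))
for c in('side','wrist','top'):
  k=cam(c);snap(c,c+'_q')
  for t,z in(('handle',.07),('slide_box',0)):
    for r in ctrl.spot_point(t,c): print(c,t,round(r['conf'],2),np.round(r['pixel'],1),onz(k,*r['pixel'],z).round(4))
E
```

```text
34.975 [ 0.448  -0.0359  0.0446] [ 179.6   -3.5 -166.8] [-0.2  0.5 -0.5] 0.01336947195321762 [ 20.  14. -37.  -1. -43. -96.]
side handle 0.9 [298.4 307.9] [ 0.4584 -0.0764  0.07  ]
side slide_box 0.64 [251.3 248.8] [0.3758 0.1176 0.    ]
top handle 0.8 [267.2 369.8] [ 0.4599 -0.0908  0.07  ]
top handle 0.59 [156.9 341. ] [ 0.7305 -0.0289  0.07  ]
top slide_box 0.67 [307.3 284.1] [0.3705 0.118  0.    ]
```

Request:
send_rows(
  increments=[
    [[0.01,-0.039,0,0],[0.019,-0.078,0,0],[0.029,-0.116,0,0],[0.039,-0.155,0,0],[0.049,-0.194,0,0],[0.059,-0.233,0,0],[0.069,-0.272,0,0],[0.078,-0.31,0,0],[0.088,-0.349,0,0],[0.098,-0.388,0,0],[0.108,-0.427,0,0],[0.118,-0.466,0,0]],
  ],
)

```text
clock: 36.92
tool_pos: [0.4716, -0.1293, 0.0447]
orientation: [179.6, -3.4, -166.7]
force: [-2.8, 3.0, -0.6]
opening: 0.0007
gripper_force: 1.5
```

```bash
python3 - <<'E'
from h import *
o=ctrl.get_obs();print(o['clock'],o['tool_pos'].round(4),o['force'].round(1),o['moment'].round(1))
for c in('side','top'):
  k=cam(c);snap(c,c+'_r')
  for t,z in(('handle',.07),('seat',.02),('jar_a',.02)):
    for r in ctrl.spot_point(t,c):
      q=onz(k,*r['pixel'],z)
      if q[1]<0.02:print(c,t,round(r['conf'],2),np.round(r['pixel'],1),q.round(4))
E
```

```text
36.925 [ 0.4716 -0.1293  0.0447] [-2.8  3.  -0.6] [ 1.   0.7 -0.1]
side handle 0.71 [332.1 329.9] [ 0.4792 -0.153   0.07  ]
side jar_a 0.68 [420.  371.5] [ 0.5119 -0.297   0.02  ]
top handle 0.79 [259.4 399.2] [ 0.4771 -0.1613  0.07  ]
top seat 0.56 [250.2 451.6] [ 0.5022 -0.2981  0.02  ]
top jar_a 0.66 [247.4 450.2] [ 0.5092 -0.295   0.02  ]
```

Request:
send_rows(
  increments=[
    [[0.01,-0.039,0,0],[0.019,-0.078,0,0],[0.029,-0.116,0,0],[0.039,-0.155,0,0],[0.049,-0.194,0,0],[0.059,-0.233,0,0],[0.065,-0.255,0,0],[0.071,-0.28,0,0],[0.077,-0.305,0,0],[0.083,-0.33,0,0],[0.083,-0.33,0,0]],
  ],
)

```text
clock: 38.7
tool_pos: [0.486, -0.1875, 0.0447]
orientation: [179.1, -3.4, -166.8]
force: [-12.7, 58.5, 24.6]
opening: 0.0003
gripper_force: 30.5
```

That's the end stop. Backing off gently and rising clear.

Request:
send_rows(
  increments=[
    [[-0.006,0.025,0,0],[-0.015,0.06,0,0],[-0.04,0.16,0,0],[-0.06,0.25,0.1,0],[-0.06,0.25,0.4,0],[-0.06,0.25,0.75,0],[-0.06,0.25,0.75,0]],
  ],
)

```text
clock: 39.58
tool_pos: [0.4793, -0.1455, 0.1998]
orientation: [179.8, -2.9, -166.7]
force: [-0.2, -0.4, -0.7]
opening: 0.0008
gripper_force: 0.0
```

```bash
python3 - <<'E'
from al import *
o=ctrl.get_obs();print(o['clock'],o['tool_pos'].round(4),o['force'].round(1))
T,S=cam('top'),cam('side')
for c in('side','top'):
  k=cam(c);im=snap(c,c+'_f')
  for t,z in(('handle',.07),('seat',.02),('jar_a',.02),('stand',0)):
    for r in ctrl.spot_point(t,c):
      q=onz(k,*r['pixel'],z)
      if q[1]<0.02:print(c,t,round(r['conf'],2),np.round(r['pixel'],1),q.round(4))
  for r in ctrl.trace('jar_a',c):
    l,tp,rr,b=r['bbox']
    if onz(k,(tp+b)/2,(l+rr)/2,.05)[1]<-.15:print(c,'mask',round(r['conf'],2),[int(v) for v in r['bbox']])
def bb(k,b):
  P=np.vstack([[proj(k,np.array(b)+[r*np.cos(t),r*np.sin(t),z]) for t in np.linspace(0,6.28,60)] for z,r in((0,.029),(.072,.029),(.072,.024),(.1,.024))]);return P.min(0)[::-1].round(),P.max(0)[::-1].round()
for b in([.526,-.358,.02],):print('pred bbox side',bb(S,b),'top',bb(T,b))
# bystanders/jars displacement
for t in('oil','dishes','slide_box'):
  for r in ctrl.spot_point(t,'top')[:1]:print(t,np.round(r['pixel']))
E
```

```text
39.575 [ 0.4793 -0.1455  0.1998] [-0.2 -0.4 -0.7]
side handle 0.9 [357.7 346.8] [ 0.4942 -0.2068  0.07  ]
side seat 0.48 [459.4 388.6] [ 0.5191 -0.3632  0.02  ]
side jar_a 0.9 [451.9 391.7] [ 0.5272 -0.3534  0.02  ]
side stand 0.6 [459.2 388.4] [ 0.5228 -0.356   0.    ]
side mask 0.88 [373, 434, 397, 470]
top handle 0.75 [254.4 419.7] [ 0.4881 -0.2106  0.07  ]
top seat 0.79 [241.9 477.5] [ 0.5216 -0.3631  0.02  ]
top jar_a 0.67 [239.5 472.6] [ 0.5278 -0.3513  0.02  ]
top stand 0.85 [237.6 472.9] [ 0.5352 -0.3574  0.    ]
top mask 0.58 [461, 229, 481, 252]
top mask 0.41 [409, 223, 484, 277]
pred bbox side (array([373., 411.]), array([416., 474.])) top (array([464., 224.]), array([497., 252.]))
oil [155. 343.]
dishes [163. 237.]
slide_box [308. 289.]
```

```bash
python3 - <<'E'
from h import *
U_=np.array([.968,.25,0]);V_=np.array([-.25,.968,0])
def fitb(fn,c,c0):
    k=cam(c);g=cv2.GaussianBlur(cv2.cvtColor(cv2.imread(fn),cv2.COLOR_BGR2GRAY),(3,3),0).astype(float)
    mag=np.minimum(np.hypot(cv2.Sobel(g,6,1,0),cv2.Sobel(g,6,0,1)),200);res=[]
    for du in np.arange(-.008,.0081,.001):
      for dv in np.arange(-.012,.0121,.001):
        C=np.array([*c0,.07])+du*U_+dv*V_;q=lambda a,b,z:proj(k,C+a*.018*U_+b*.006*V_-z*Z)[::-1]
        m=np.zeros(g.shape,np.uint8);L=[(q(-1,-1,0),q(1,-1,0)),(q(1,-1,0),q(1,1,0)),(q(1,1,0),q(-1,1,0)),(q(-1,1,0),q(-1,-1,0)),(q(1,-1,0),q(1,-1,.048)),(q(-1,-1,0),q(-1,-1,.048)),(q(-1,-1,.05),q(1,-1,.05))]
        for a,b in L: cv2.line(m,tuple(int(round(v*16)) for v in a),tuple(int(round(v*16)) for v in b),1,1,cv2.LINE_8,4)
        res.append((mag[m>0].mean(),*C[:2].round(4)))
    res.sort(reverse=True);return res[:4]
for fn,c,c0 in(('pics/side0.png','side',[.459,-.079]),('pics/side_q.png','side',[.459,-.08]),('pics/side_f.png','side',[.493,-.212]),('pics/top0.png','top',[.459,-.079]),('pics/top_f.png','top',[.493,-.212])):
    print(fn,[tuple(np.round(r,4).tolist()) for r in fitb(fn,c,c0)])
E
```

```text
pics/side0.png [(151.0308, 0.4553, -0.0768), (150.7201, 0.4566, -0.0776), (150.6242, 0.4573, -0.0763), (149.2591, 0.4546, -0.0781)]
pics/side_q.png [(145.1471, 0.4556, -0.0788), (144.9137, 0.4568, -0.0795), (144.359, 0.4558, -0.0798), (143.6549, 0.4551, -0.081)]
pics/side_f.png [(92.7666, 0.4843, -0.2101), (92.707, 0.484, -0.2092), (91.3368, 0.4862, -0.2096), (89.6404, 0.4872, -0.2094)]
pics/top0.png [(149.1895, 0.4549, -0.079), (147.467, 0.4546, -0.0781), (147.3417, 0.4556, -0.0778), (147.1183, 0.4566, -0.0776)]
pics/top_f.png [(91.099, 0.4865, -0.2188), (89.808, 0.4855, -0.215), (88.3583, 0.4868, -0.2198), (88.0593, 0.4875, -0.2227)]
```

```bash
python3 -c "
from plant import ctrl
print(ctrl.close_job())"
```

```text
the job is handed in; nothing more can be done
None
```

I handed in the job at about 39.7 s of the 67 s allowed; the hand-in returned no verdict. By camera estimates, jar_a was tipped to about 120°, stood upright and released in the ring, and pushed under the lens with the carrier against its end stop (about 0.136–0.14 m of travel).

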